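Unload the sample cassettes from the drying rail

TASK

Unload the drying unit: set the red keeper lever to 40 degrees from its rest, so that it stands upright at the green mark (this drops the orange keeper at the end of the rail), then slide all the hanging sample cassettes off the rail's open end and stand each one upright, fully down in a pocket of its own, in the grey tray. When the rail is empty and every cassette is in the tray, swing the lever back to its rest to raise the keeper again. Leave the flasks, the beaker and the brown bottle where they are.

Things in the scene. Friction and masses are not known exactly. Their poses are not given: they have to be found in the camera images.
- dryer: drying unit, fixed to the worktop: white housing 100 x 115 mm, 175 mm high, on a grey base 110 mm wide, with a level round steel rail, fixed at the housing and free at the other end. Origin: on the worktop under the rail's root, at the housing's face. The rail runs along the unit's own -y at x = 0; the housing fills y = 0 to +115 mm
- rail_root (a point): centre of the rail's root at the housing face, 145 mm above the worktop; axes as the unit's, the rail points to -y. The rail is 16 mm in diameter; a dark flange of 44 mm diameter covers its first 12 mm
- rail_tip (a point): centre of the rail's free end, 235 mm from the root along the unit's -y, 145 mm above the worktop. Beyond it, at y = -237 to -263 mm, stands the white keeper tower, 66 mm wide and 62 mm high
- lever (a joint): angle (rad) of the keeper lever. 0 = at rest on its stop, leaning 40 degrees away from the rail (to the unit's +y); grows as it swings up and towards the rail; 0.698 (40 degrees) = upright, at the green mark; 1.0 = far stop, leaning 17 degrees towards the rail. Turns about the unit's x with friction of 0.15 N m (about 2 N at the grip) and stays where it is left. Starts between 0 and 0.1
- keeper_top (a point): middle of the top edge of the orange keeper plate (44 mm wide, 6 mm thick) in the tower: 110 mm above the worktop with the lever at rest, barring the cassettes' way; 70 mm with the lever at the mark, so that they pass over it. It sinks 1 mm for each degree of the lever
- lever_pivot (a point): centre of the lever's hinge, on top of the housing, 187 mm above the worktop; hinge axis along the unit's x
- lever_grip (a point): centre of the lever's red grip: a bar 20 mm in diameter and 32 mm long, lying along the hinge axis (the unit's x), 70 mm from the pivot; can be pinched from above by its two ends and turns between the fingers
- cassette_1: white plastic sample cassette with a blue top bar, 46 mm wide (own x), 30 thick (y), 84 tall (z), 80 g; origin: centre of its underside. A window right through along y, 28 mm wide, from 44 to 74 mm above the underside, takes the rail; at the start it hangs by the window's top, underside 79 mm above the worktop, y along the rail. Grip its flat 46 mm sides near the top
- cassette_2: sample cassette like cassette_1. Four to six of the six cassettes are present (an absent one reads None), in any order along the rail, their centres at least 32 mm apart
- cassette_3: sample cassette like cassette_1, or absent. Round its window are 9 mm thick side bars and the 10 mm blue top bar; lifted a few mm it slides freely along the rail
- cassette_4: sample cassette like cassette_1, or absent
- cassette_5: sample cassette like cassette_1, or absent
- cassette_6: sample cassette like cassette_1, or absent
- tray: loose grey tray, 66 mm (own x) by 275 mm (own y; 310 over its end lips), 34 mm high, walls and floor 5 mm, 0.5 kg; origin: centre of its underside. Six open pockets in a row, 56 mm (x) by 40 mm (y), centres at x = 0, y = -112.5, -67.5, -22.5, 22.5, 67.5, 112.5 mm; a cassette stands in one with its 30 mm thickness along the tray's y, its origin 5 mm above the tray's underside
- beaker: glass beaker, 77 mm wide, 88 mm tall, bystander; origin: centre of its underside
- flask_1: conical glass flask, 64 mm wide, 104 mm tall, bystander; origin: centre of its underside
- flask_2: conical glass flask as flask_1, bystander
- brown_bottle: small brown reagent bottle, 37 mm wide, 66 mm tall, bystander; origin: centre of its underside
Things that resemble listed ones, but are neither listed nor needed, are in the scene too. Leave any yellow look-alike of the cassette_3 alone.

How it is judged (in metres and radians):
On the way, in this order (a step that is already met when the one before it is completed fails the run):
1. the lever stands upright at the green mark (within 6 degrees) (value of joint lever between 0.593 and 0.803 rad and velocity of joint lever between -0.1 and 0.1 rad/s), for 0.3 s.
2. every cassette stands upright in a pocket of the tray (z of cassette_1 in the frame of tray between 0 and 0.01 m and x of cassette_1 in the frame of tray between -0.03 and 0.03 m and y of cassette_1 in the frame of tray between -0.135 and 0.135 m and angle between each of cassette_1, cassette_2, cassette_3, cassette_4, cassette_5, cassette_6's own z axis and vertical below 0.2 rad and z of cassette_2 in the frame of tray between 0 and 0.01 m and x of cassette_2 in the frame of tray between -0.03 and 0.03 m and y of cassette_2 in the frame of tray between -0.135 and 0.135 m and z of cassette_3 in the frame of tray between 0 and 0.01 m and x of cassette_3 in the frame of tray between -0.03 and 0.03 m and y of cassette_3 in the frame of tray between -0.135 and 0.135 m and z of cassette_4 in the frame of tray between 0 and 0.01 m and x of cassette_4 in the frame of tray between -0.03 and 0.03 m and y of cassette_4 in the frame of tray between -0.135 and 0.135 m and z of cassette_5 in the frame of tray between 0 and 0.01 m and x of cassette_5 in the frame of tray between -0.03 and 0.03 m and y of cassette_5 in the frame of tray between -0.135 and 0.135 m and z of cassette_6 in the frame of tray between 0 and 0.01 m and x of cassette_6 in the frame of tray between -0.03 and 0.03 m and y of cassette_6 in the frame of tray between -0.135 and 0.135 m), for 0.2 s.
3. the lever is back at rest (within 6 degrees) (value of joint lever below 0.105 rad), for 0.2 s.
At the end, for the whole second after the job is handed in: every cassette present stands upright (within 0.2 rad) on the floor of a tray pocket (its underside less than 10 mm above the tray's underside), at rest and released; the tray lies flat on the worktop; the lever is within 0.105 rad of its rest (all of step 2 and linear speed of each of cassette_1, cassette_2, cassette_3, cassette_4, cassette_5, cassette_6 below 0.03 m/s and value of joint lever below 0.105 rad and angle between tray's own z axis and vertical below 0.05 rad and height (world z) of tray below 0.01 m); the robot touches nothing.
It fails at once if the beaker is moved more than 4 cm or tipped (distance of beaker from where it was at the start of the episode above 0.04 m or angle between beaker's own z axis and vertical above 0.5 rad).
It fails at once if the flask 1 is moved more than 4 cm or tipped (distance of flask_1 from where it was at the start of the episode above 0.04 m or angle between flask_1's own z axis and vertical above 0.5 rad).
It fails at once if the flask 2 is moved more than 4 cm or tipped (distance of flask_2 from where it was at the start of the episode above 0.04 m or angle between flask_2's own z axis and vertical above 0.5 rad).
It fails at once if the brown bottle is moved more than 4 cm or tipped (distance of brown_bottle from where it was at the start of the episode above 0.04 m or angle between brown_bottle's own z axis and vertical above 0.5 rad).
Of cassette_1, cassette_2, cassette_3, cassette_4, cassette_5, cassette_6 only 4 to 6 are there at a start; the rules pass over those that are not, and their reading is None.
At some moment in a run one of tray may be knocked a few centimetres aside while the robot is not near it.
It also fails if it takes over 210 s, if anything falls off the work surface, if the arm or the gripper's body presses on something with over 40 N, if the wrist force passes 120 N, or if a joint passes its speed limit or range.

ROBOT

A 6-joint arm with a two-finger parallel gripper is mounted at the origin on a cart in front of the work surface, level with it; the furniture and walls round the work are solid. World frame = base frame: x ahead of the robot, y to its left, z up, the work surface at z = 0. Lengths are in mm, angles in rad, forces in N, time in s.
With the tool pointing down it reaches from about 350 to 975 mm from the base axis. Payload 7.1 kg.
Tool frame: the origin (TCP) lies on the mounting face of the last link; the fingertips stand 182 mm ahead of it and the grasp point (between the pads) lies 163 mm ahead of it (ctrl.tcp_to_tips is the distance from the TCP to the fingertips, in mm); z points along the fingers, y is the direction in which the jaws open and shut (so a half turn about z gives the same grasp; the last joint's range is limited). The gripper opens to 88 mm and grips with 3 to 60 N. Pads are 20 mm wide; open, the fingers measure 115 mm over their backs; the gripper's body (75 mm by 178 mm) begins 61 mm behind the grasp point.
Start: joints at [-1.121, 0.423, 1.63, -0, 1.089, -0.019], TCP at [282.399, -557.545, 404.675] pointing down, gripper open.
Joint ranges: [-3, 3], [-0.9, 2.11], [0.09, 2.58], [-1.31, 4.45], [0.11, 2.69], [-2.54, 2.54]. Speed limits (rad/s): [2.39, 2.39, 3.01, 3.14, 3.14, 3.14].

INTERFACE

Orientations are given as a rotation vector (axis times angle).
In Python, from workcell import ctrl gives the robot as it stands. The module is installed in compiled form; this text tells all that it offers.
- The arm moves only by the tool send_rows, never from a script. Its argument "commands" is a list of rows, each an object with "translation": the shift along the world's x, y, z normalised to -1 to 1, where 1 is 0.1 m, a list of three; "twist": the turn, a rotation vector about the world's x, y, z normalised to -1 to 1, where 1 is 0.5 rad, a list of three. A call has exactly 10 rows; each row is the pose to reach, as a shift and turn from the pose commanded when the call began; what a row does not reach only later rows make up. A row lasts 1/10 s, in which the tool goes at most 50 mm and 8.59 degrees, less where a joint would pass 70% of its speed; a pose out of reach is approached as far as the arm can. A call with a number of a shift or a turn outside -1 to 1 is refused whole. A call with a gripper value outside its range is refused whole. "grip" is the closure, from -1 (fully open) to 1 (shut), set as the call begins (left out, the last holds). The fingers move at their own pace and stop on an object; the grip force is fixed at half the most. Time passes only in rows, so rows that repeat a pose let the fingers close, or fill a call up. It gives the time, the measured TCP pose, the force and the opening at its end, in the units of the state.
- ctrl.get_obs(): the state, without advancing time (a new reading comes with each control period).
- ctrl.get_image(name): name is "side" or "top" or "wrist"; returns a dict with "img" (400x640x3 uint8, red, green, blue), "intrinsics" (3x3 intrinsics, pixels), "cam_to_world" (4x4, takes a point from camera to world coordinates). Camera axes: x right, y down, z forward; pixel columns grow to the right and rows downward; lengths in mm; the calibration is good to about 2 mm. A picture is of the moment at which its call begins. There is no depth.
- ctrl.close_job(): hands the job in, once; it reports no verdict.
The state is a dict: "t": time; "qpos": joint angles; "qvel": joint speeds; "joint_torque": joint torques, N m; "ee_pos": TCP position; "orientation": TCP orientation; "ft_force": force on the tool from outside, world axes, zero at the start; "moment": the same for the moment, N m; "width": finger opening in mm.
Only numpy, scipy, OpenCV 4.12 (cv2) and the standard library are available. Lean on these libraries where they do the work, as an engineer would, in place of code of your own. Each camera call takes 0.05 s, during which the arm holds its last target. There are 200 camera calls.

## Working session

There is one attempt and no reset: what is moved stays moved. The work goes in short steps, Python scripts to look and compute and a tool call to move; the robot and the scene stay as the last step left them, time stands still between calls to the robot, and variables do not carry over. Pictures are saved under pics/ and viewed, about 12 in all and at most 16, crops included, and the job is handed in when it is done.

Besides the shell and the picture viewer there is one more tool, called after "Request:" in YAML: its name, and indented under it one key for each argument. send_rows: Moves the arm, as the interface text tells. Its arguments: {"type":"object","properties":{"commands":{"type":"array","items":{"type":"object","properties":{"translation":{"type":"array","items":{"type":"number"}},"twist":{"type":"array","items":{"type":"number"}}}}},"grip":{"type":"number"}},"required":["commands"]}

```bash
mkdir -p pics
cat > h.py <<'E'
import numpy as np, cv2
from workcell import ctrl
def shot(cam,name):
    d=ctrl.get_image(cam); np.savez(f'pics/{name}.npz',img=d['img'],K=d['intrinsics'],T=d['cam_to_world'])
    cv2.imwrite(f'pics/{name}.png',d['img'][:,:,::-1]); return d
def load(name):
    z=np.load(f'pics/{name}.npz'); return z['img'],z['K'],z['T']
def ray(K,T,uv):
    d=T[:3,:3]@np.linalg.inv(K)@np.array([uv[0],uv[1],1.]); return T[:3,3],d/np.linalg.norm(d)
def onz(K,T,uv,z):
    o,d=ray(K,T,uv); return o+d*(z-o[2])/d[2]
def tri(r1,r2):
    (o1,d1),(o2,d2)=r1,r2
    s=np.linalg.lstsq(np.c_[d1,-d2],o2-o1,rcond=None)[0]
    a,b=o1+s[0]*d1,o2+s[1]*d2; return (a+b)/2,np.linalg.norm(a-b)
def proj(K,T,p):
    q=T[:3,:3].T@(np.asarray(p)-T[:3,3]); q=K@q; return q[:2]/q[2]
E
python3 - <<'E'
from h import *
np.set_printoptions(precision=2,suppress=True)
o=ctrl.get_obs();print(o)
ims=[]
for c in('side','top','wrist'):
    d=shot(c,c+'0');print(c,d['intrinsics'],d['cam_to_world'])
E
```

```text
{'t': 0.0, 'qpos': array([-1.12,  0.42,  1.63, -0.  ,  1.09, -0.02]), 'qvel': array([-0.,  0.,  0., -0.,  0., -0.]), 'joint_torque': array([ -0.  , -54.46, -27.37,   0.06,   0.02,  -0.  ]), 'ee_pos': array([ 282.27, -557.32,  403.93]), 'orientation': array([-3.05, -0.73,  0.  ]), 'ft_force': array([-0.64,  0.31, -0.48]), 'moment': array([0.01, 0.02, 0.03]), 'width': 88.27590180202716}
side [[477.78   0.   320.5 ]
 [  0.   477.78 203.78]
 [  0.     0.     1.  ]] [[  -0.92   -0.19    0.33  168.87]
 [  -0.38    0.45   -0.81 1052.21]
 [   0.     -0.87   -0.49  778.88]
 [   0.      0.      0.      1.  ]]
top [[373.64   0.   326.1 ]
 [  0.   373.64 198.31]
 [  0.     0.     1.  ]] [[  -0.     -0.98    0.19  363.42]
 [  -1.      0.      0.01   57.45]
 [  -0.01   -0.19   -0.98 1355.61]
 [   0.      0.      0.      1.  ]]
wrist [[356.29   0.   315.08]
 [  0.   356.29 201.01]
 [  0.     0.     1.  ]] [[   0.45   -0.85   -0.26  354.32]
 [  -0.89   -0.43   -0.13 -520.3 ]
 [  -0.      0.29   -0.96  383.06]
 [   0.      0.      0.      1.  ]]
```

View pics/top0.png

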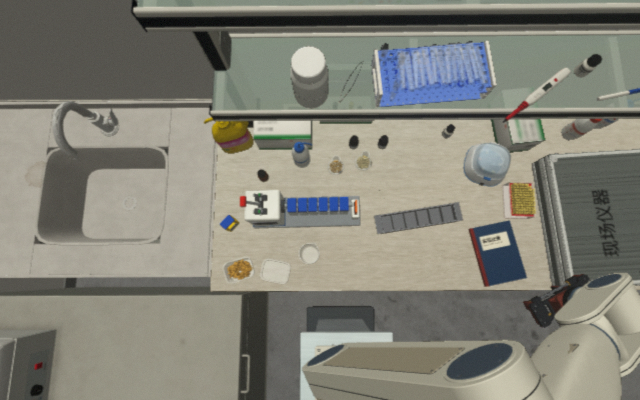

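View pics/side0.png

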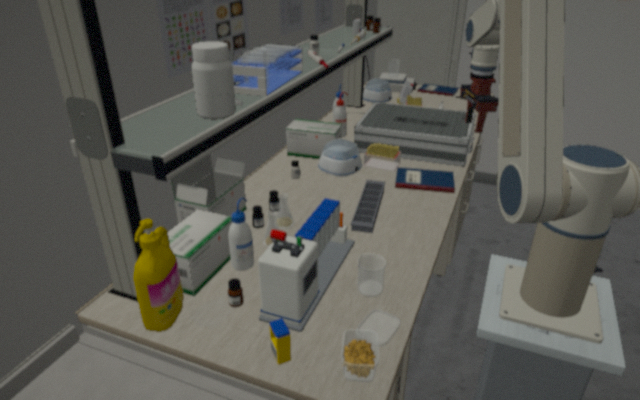

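Run:
```python
from h import *
np.set_printoptions(precision=1,suppress=True)
img,K,T=load('top0')
c=cv2.resize(img[120:300,205:475],None,fx=2.9,fy=2.9,interpolation=cv2.INTER_CUBIC);cv2.imwrite('pics/c1.png',c[:,:,::-1])
s,Ks,Ts=load('side0')
c=cv2.resize(s[175:375,210:410],None,fx=3,fy=3,interpolation=cv2.INTER_CUBIC);cv2.imwrite('pics/c2.png',c[:,:,::-1])
for uv in [(355,208),(250,207),(376,219),(461,216)]: print(uv,onz(K,T,uv,145 if uv[0]<370 else 34))
hsv=cv2.cvtColor(img,cv2.COLOR_RGB2HSV)
m=cv2.inRange(hsv,(100,120,60),(130,255,255))
n,l,st,ce=cv2.connectedComponentsWithStats(m)
for i in range(1,n):
    if st[i,4]>30 : print(st[i],ce[i],onz(K,T,ce[i],163))
```

```text
(355, 208) [562.5 -29.5 145. ]
(250, 207) [567.4 315.6 145. ]
(376, 219) [ 540.7 -111.5   34. ]
(461, 216) [ 550.1 -414.1   34. ]
[ 380   43  110   63 2197] [426.9  84.6] [ 989.  -283.3  163. ]
[294 142  10  10  77] [298.6 146.4] [769.  156.5 163. ]
[329 197  10  14 118] [333.3 203.4] [574.8  41.7 163. ]
[339 197  10  14 116] [343.6 203.4] [574.6   8.5 163. ]
[287 198   9  14 119] [291.2 204.6] [571.7 178.3 163. ]
[298 198  19  14 243] [306.9 204.3] [572.4 127.4 163. ]
[319 198   9  13 114] [322.9 204. ] [573.3  75.5 163. ]
[220 216  14  13  98] [226.6 221.5] [517.5 385.4 163. ]
[487 249  38  35 443] [506.  268.7] [ 365.1 -496.4  163. ]
```

View pics/c1.png

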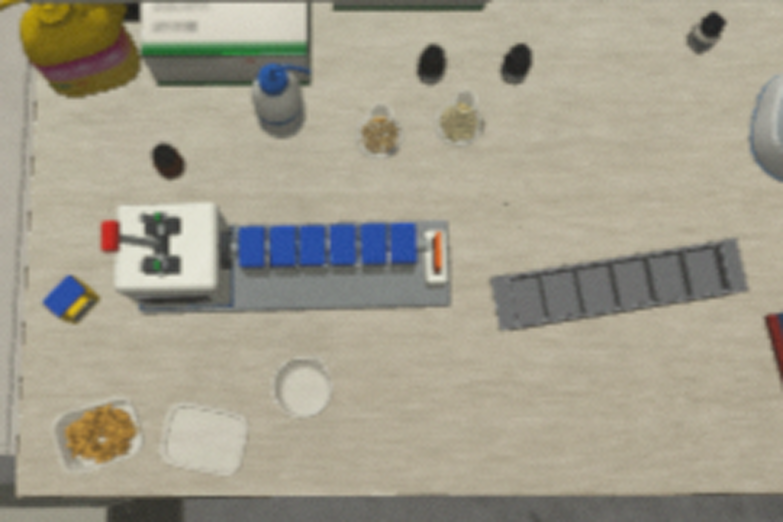

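View pics/c2.png

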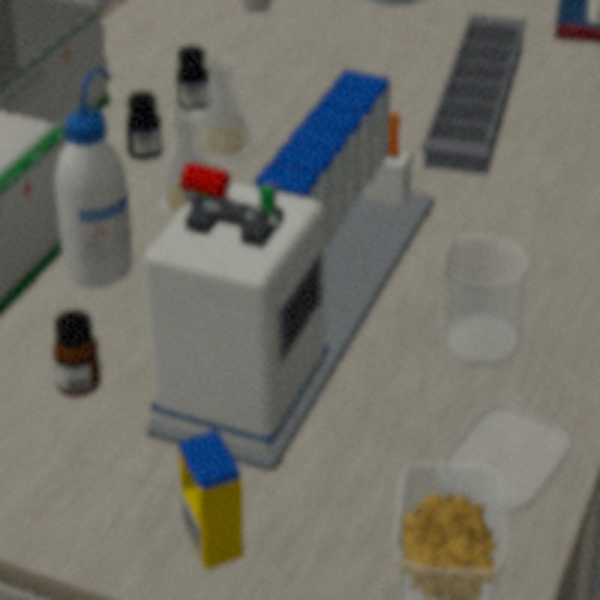

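```bash
cat >> h.py <<'E'
def traypose(name,roi=(370,190,470,245),dbg=0):
    img,K,T=load(name)
    hsv=cv2.cvtColor(img,cv2.COLOR_RGB2HSV); x0,y0,x1,y1=roi
    m=np.zeros(img.shape[:2],np.uint8)
    m[y0:y1,x0:x1]=cv2.inRange(hsv,(0,0,30),(179,255,138))[y0:y1,x0:x1]
    m=cv2.morphologyEx(m,cv2.MORPH_CLOSE,np.ones((5,5)))
    m=cv2.morphologyEx(m,cv2.MORPH_OPEN,np.ones((3,3)))
    c=max(cv2.findContours(m,0,1)[0],key=cv2.contourArea)
    p=np.array([onz(K,T,q[0],34)[:2] for q in c],np.float32)
    (cx,cy),(w,h),a=cv2.minAreaRect(p); b=cv2.boxPoints(((cx,cy),(w,h),a))
    e=max([b[1]-b[0],b[2]-b[1]],key=np.linalg.norm); e=e if e[1]>0 else -e
    return np.array([cx,cy]),np.degrees(np.arctan2(-e[0],e[1])),(w,h),m
E
python3 - <<'E'
from h import *
np.set_printoptions(precision=1,suppress=True)
img,K,T=load('top0'); s,Ks,Ts=load('side0')
f=lambda x,y:(x/2.9+205-.33,y/2.9+120-.33)
g=lambda x,y:(x/3+210-.33,y/3+175-.33)
hsv=cv2.cvtColor(img,cv2.COLOR_RGB2HSV)
print('tray',traypose('top0')[:3])
for n,p,z in [('housTL',(117,204),175),('housTR',(219,203),175),('housBR',(219,290),175),('housBL',(115,290),175),('pivot',(160,243),187),('basecornerBR',(449,305),5),('keeper',(438,251),110),('tower',(436,256),62),
 ('flaskA',(380,132),10),('flaskB',(461,120),10),('beaker',(302,387),60)]:
    print(n,onz(K,T,f(*p),z))
def red(im,roi):
    h=cv2.cvtColor(im,cv2.COLOR_RGB2HSV);m=(cv2.inRange(h,(0,130,90),(7,255,255))|cv2.inRange(h,(172,130,90),(179,255,255)))
    q=np.zeros_like(m);x0,y0,x1,y1=roi;q[y0:y1,x0:x1]=m[y0:y1,x0:x1];M=cv2.moments(q,True);return (M['m10']/M['m00'],M['m01']/M['m00']),M['m00']
a,na=red(img,(232,190,252,212));b,nb=red(s,(265,222,290,245));print(a,na,b,nb)
print('grip',tri(ray(K,T,a),ray(Ks,Ts,b)))
E
```

```text
tray (array([ 544.3, -260.6]), np.float32(8.933418), (69.55056762695312, 308.4007263183594))
housTL [618.2 327.3 175. ]
housTR [618.7 213.4 175. ]
housBR [521.  211.5 175. ]
housBL [521.5 325.9 175. ]
pivot [571.6 275.7 187. ]
basecornerBR [523.5 -54.7   5. ]
keeper [574.3 -34.5 110. ]
tower [576.3 -35.5  62. ]
flaskA [746.8  29.8  10. ]
flaskB [762.2 -74.6  10. ]
beaker [420.2 125.8  60. ]
(242.46666666666667, 200.83333333333334) 60.0 (277.4070796460177, 234.07079646017698) 113.0
grip (array([569.7, 318.1, 243.3]), np.float64(0.35367110689099557))
```

Request:
send_rows:
  commands:
    - {"translation": [0.3, 0.3, 0.1], "twist": [0, 0, 0.2]}
    - {"translation": [0.6, 0.6, 0.15], "twist": [0, 0, 0.4]}
    - {"translation": [0.96, 0.97, 0.15], "twist": [0, 0, 0.6]}
    - {"translation": [0.96, 0.97, 0.15], "twist": [0, 0, 0.745]}
    - {"translation": [0.96, 0.97, 0.15], "twist": [0, 0, 0.745]}
    - {"translation": [0.96, 0.97, 0.15], "twist": [0, 0, 0.745]}
    - {"translation": [0.96, 0.97, 0.15], "twist": [0, 0, 0.745]}
    - {"translation": [0.96, 0.97, 0.15], "twist": [0, 0, 0.745]}
    - {"translation": [0.96, 0.97, 0.15], "twist": [0, 0, 0.745]}
    - {"translation": [0.96, 0.97, 0.15], "twist": [0, 0, 0.745]}
  grip: -1

```text
t: 1.15
ee_pos: [378.0, -460.9, 419.6]
orientation: [-2.868, -1.281, 0.0]
ft_force: [-0.7, 0.2, 0.0]
width: 87.7
```

Request:
send_rows:
  commands:
    - {"translation": [0.3, 0.3, 0.1], "twist": [0, 0, 0.2]}
    - {"translation": [0.6, 0.6, 0.15], "twist": [0, 0, 0.4]}
    - {"translation": [0.96, 0.97, 0.15], "twist": [0, 0, 0.6]}
    - {"translation": [0.96, 0.97, 0.15], "twist": [0, 0, 0.745]}
    - {"translation": [0.96, 0.97, 0.15], "twist": [0, 0, 0.745]}
    - {"translation": [0.96, 0.97, 0.15], "twist": [0, 0, 0.745]}
    - {"translation": [0.96, 0.97, 0.15], "twist": [0, 0, 0.745]}
    - {"translation": [0.96, 0.97, 0.15], "twist": [0, 0, 0.745]}
    - {"translation": [0.96, 0.97, 0.15], "twist": [0, 0, 0.745]}
    - {"translation": [0.96, 0.97, 0.15], "twist": [0, 0, 0.745]}

```text
t: 2.15
ee_pos: [474.1, -364.0, 434.7]
orientation: [-2.582, -1.79, -0.0]
ft_force: [0.0, 0.8, 0.5]
width: 87.9
```

Request:
send_rows:
  commands:
    - {"translation": [0.3, 0.3, 0.1], "twist": [0, 0, 0.2]}
    - {"translation": [0.6, 0.6, 0.15], "twist": [0, 0, 0.4]}
    - {"translation": [0.96, 0.97, 0.15], "twist": [0, 0, 0.6]}
    - {"translation": [0.96, 0.97, 0.15], "twist": [0, 0, 0.745]}
    - {"translation": [0.96, 0.97, 0.15], "twist": [0, 0, 0.745]}
    - {"translation": [0.96, 0.97, 0.15], "twist": [0, 0, 0.745]}
    - {"translation": [0.96, 0.97, 0.15], "twist": [0, 0, 0.745]}
    - {"translation": [0.96, 0.97, 0.15], "twist": [0, 0, 0.745]}
    - {"translation": [0.96, 0.97, 0.15], "twist": [0, 0, 0.745]}
    - {"translation": [0.96, 0.97, 0.15], "twist": [0, 0, 0.745]}

```text
t: 3.15
ee_pos: [570.1, -267.0, 449.7]
orientation: [2.205, 2.237, 0.0]
ft_force: [0.3, 0.0, 0.2]
width: 87.7
```

Request:
send_rows:
  commands:
    - {"translation": [0, 0.3, 0]}
    - {"translation": [0, 0.6, 0]}
    - {"translation": [0, 1, 0]}
    - {"translation": [0, 1, 0]}
    - {"translation": [0, 1, 0]}
    - {"translation": [0, 1, 0]}
    - {"translation": [0, 1, 0]}
    - {"translation": [0, 1, 0]}
    - {"translation": [0, 1, 0]}
    - {"translation": [0, 1, 0]}

```text
validation failed for argument at $.co...
```

Request:
send_rows:
  commands:
    - {"translation": [0, 0.3, 0], "twist": [0, 0, 0]}
    - {"translation": [0, 0.6, 0], "twist": [0, 0, 0]}
    - {"translation": [0, 1, 0], "twist": [0, 0, 0]}
    - {"translation": [0, 1, 0], "twist": [0, 0, 0]}
    - {"translation": [0, 1, 0], "twist": [0, 0, 0]}
    - {"translation": [0, 1, 0], "twist": [0, 0, 0]}
    - {"translation": [0, 1, 0], "twist": [0, 0, 0]}
    - {"translation": [0, 1, 0], "twist": [0, 0, 0]}
    - {"translation": [0, 1, 0], "twist": [0, 0, 0]}
    - {"translation": [0, 1, 0], "twist": [0, 0, 0]}

```text
t: 4.15
ee_pos: [570.4, -167.0, 449.6]
orientation: [-2.205, -2.238, 0.0]
ft_force: [-0.4, 0.3, 0.2]
width: 88.0
```

Request:
send_rows:
  commands:
    - {"translation": [0, 0.3, 0], "twist": [0, 0, 0]}
    - {"translation": [0, 0.6, 0], "twist": [0, 0, 0]}
    - {"translation": [0, 1, 0], "twist": [0, 0, 0]}
    - {"translation": [0, 1, 0], "twist": [0, 0, 0]}
    - {"translation": [0, 1, 0], "twist": [0, 0, 0]}
    - {"translation": [0, 1, 0], "twist": [0, 0, 0]}
    - {"translation": [0, 1, 0], "twist": [0, 0, 0]}
    - {"translation": [0, 1, 0], "twist": [0, 0, 0]}
    - {"translation": [0, 1, 0], "twist": [0, 0, 0]}
    - {"translation": [0, 1, 0], "twist": [0, 0, 0]}

```text
t: 5.15
ee_pos: [570.4, -67.0, 449.6]
orientation: [-2.205, -2.238, 0.0]
ft_force: [0.1, 0.6, 0.5]
width: 87.8
```

Request:
send_rows:
  commands:
    - {"translation": [0, 0.3, 0], "twist": [0, 0, 0]}
    - {"translation": [0, 0.6, 0], "twist": [0, 0, 0]}
    - {"translation": [0, 1, 0], "twist": [0, 0, 0]}
    - {"translation": [0, 1, 0], "twist": [0, 0, 0]}
    - {"translation": [0, 1, 0], "twist": [0, 0, 0]}
    - {"translation": [0, 1, 0], "twist": [0, 0, 0]}
    - {"translation": [0, 1, 0], "twist": [0, 0, 0]}
    - {"translation": [0, 1, 0], "twist": [0, 0, 0]}
    - {"translation": [0, 1, 0], "twist": [0, 0, 0]}
    - {"translation": [0, 1, 0], "twist": [0, 0, 0]}

```text
t: 6.15
ee_pos: [570.4, 33.0, 449.7]
orientation: [2.205, 2.238, -0.0]
ft_force: [1.2, 0.0, 0.2]
width: 87.8
```

Request:
send_rows:
  commands:
    - {"translation": [0, 0.3, 0], "twist": [0, 0, 0]}
    - {"translation": [0, 0.6, 0], "twist": [0, 0, 0]}
    - {"translation": [0, 1, 0], "twist": [0, 0, 0]}
    - {"translation": [0, 1, 0], "twist": [0, 0, 0]}
    - {"translation": [0, 1, 0], "twist": [0, 0, 0]}
    - {"translation": [0, 1, 0], "twist": [0, 0, 0]}
    - {"translation": [0, 1, 0], "twist": [0, 0, 0]}
    - {"translation": [0, 1, 0], "twist": [0, 0, 0]}
    - {"translation": [0, 1, 0], "twist": [0, 0, 0]}
    - {"translation": [0, 1, 0], "twist": [0, 0, 0]}

```text
t: 7.15
ee_pos: [570.4, 133.0, 449.7]
orientation: [2.205, 2.238, -0.0]
ft_force: [0.2, 0.1, -0.0]
width: 88.3
```

Request:
send_rows:
  commands:
    - {"translation": [0, 0.3, 0], "twist": [0, 0, 0]}
    - {"translation": [0, 0.6, 0], "twist": [0, 0, 0]}
    - {"translation": [0, 0.85, 0], "twist": [0, 0, 0]}
    - {"translation": [0, 0.85, 0], "twist": [0, 0, 0]}
    - {"translation": [0, 0.85, 0], "twist": [0, 0, 0]}
    - {"translation": [0, 0.85, 0], "twist": [0, 0, 0]}
    - {"translation": [0, 0.85, 0], "twist": [0, 0, 0]}
    - {"translation": [0, 0.85, 0], "twist": [0, 0, 0]}
    - {"translation": [0, 0.85, 0], "twist": [0, 0, 0]}
    - {"translation": [0, 0.85, 0], "twist": [0, 0, 0]}

```text
t: 8.15
ee_pos: [570.5, 218.1, 449.7]
orientation: [2.205, 2.238, -0.0]
ft_force: [-0.0, 0.6, -0.7]
width: 87.8
```

Run:
```python
from h import *
np.set_printoptions(precision=3,suppress=True)
d=shot('wrist','w1');o=ctrl.get_obs();print(o['t'],o['ee_pos'],o['orientation'],o['qpos'],d['cam_to_world'])
```

```text
8.2 [570.429 218.23  449.748] [2.204 2.238 0.   ] [ 0.346  0.355  1.622 -0.     1.164  0.331] [[  1.      0.014   0.004 569.483]
 [  0.014  -0.956  -0.292 299.244]
 [ -0.      0.292  -0.956 428.802]
 [  0.      0.      0.      1.   ]]
```

View pics/w1.png

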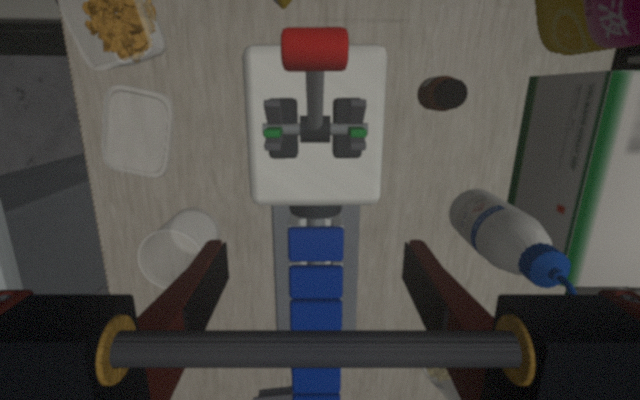

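Run:
```python
from h import *
np.set_printoptions(precision=1,suppress=True)
img,K,T=load('w1')
for n,uv,z in [('gripL',(282,49),243),('gripR',(348,49),243),('pivL',(273,131),187),('pivR',(357,131),187),('face L',(253,203),175),('face R',(380,203),175),('c1 L',(289,244),163),('c1R',(343,244),163),('c1top',(316,227),163),('c1bot',(316,262),163),('c2L',(290,282),163),('c2R',(343,282),163),('c2top',(316,266),163),('c2bot',(316,297),163),('c5',(316,380),163)]: print(n,onz(K,T,uv,z))
```

```text
gripL [553.2 318.9 243. ]
gripR [585.  319.4 243. ]
pivL [541.6 274.  187. ]
pivR [597.8 274.8 187. ]
face L [524.2 219.5 175. ]
face R [619.  220.8 175. ]
c1 L [550.  181.3 163. ]
c1R [593.7 181.9 163. ]
c1top [571.6 196.4 163. ]
c1bot [572.1 165.5 163. ]
c2L [550.6 146.7 163. ]
c2R [595.  147.4 163. ]
c2top [572.1 161.9 163. ]
c2bot [572.6 132.7 163. ]
c5 [573.9  45.6 163. ]
```

Request:
send_rows:
  commands:
    - {"translation": [0, 0.3, 0], "twist": [0, 0, 0]}
    - {"translation": [0, 0.6, 0], "twist": [0, 0, 0]}
    - {"translation": [-0.01, 1, 0], "twist": [0, 0, 0]}
    - {"translation": [-0.01, 1, 0], "twist": [0, 0, 0]}
    - {"translation": [-0.01, 1, -0.1], "twist": [0, 0, 0]}
    - {"translation": [-0.01, 1, -0.2], "twist": [0, 0, 0]}
    - {"translation": [-0.01, 1, -0.3], "twist": [0, 0, 0]}
    - {"translation": [-0.01, 1, -0.4], "twist": [0, 0, 0]}
    - {"translation": [-0.01, 1, -0.46], "twist": [0, 0, 0]}
    - {"translation": [-0.01, 1, -0.46], "twist": [0, 0, 0]}

```text
t: 9.2
ee_pos: [569.3, 317.9, 402.3]
orientation: [-2.204, -2.238, 0.003]
ft_force: [-0.7, 0.4, -0.8]
width: 87.9
```

Request:
send_rows:
  commands:
    - {"translation": [0, 0, 0], "twist": [0, 0, 0]}
    - {"translation": [0, 0, 0], "twist": [0, 0, 0]}
    - {"translation": [0, 0, 0], "twist": [0, 0, 0]}
    - {"translation": [0, 0, 0], "twist": [0, 0, 0]}
    - {"translation": [0, 0, 0], "twist": [0, 0, 0]}
    - {"translation": [0, 0, 0], "twist": [0, 0, 0]}
    - {"translation": [0, 0, 0], "twist": [0, 0, 0]}
    - {"translation": [0, 0, 0], "twist": [0, 0, 0]}
    - {"translation": [0, 0, 0], "twist": [0, 0, 0]}
    - {"translation": [0, 0, 0], "twist": [0, 0, 0]}
  grip: 1

```text
t: 10.2
ee_pos: [569.0, 318.5, 403.6]
orientation: [-2.203, -2.238, 0.002]
ft_force: [-5.9, 0.9, 3.4]
width: 31.6
```

Request:
send_rows:
  commands:
    - {"translation": [0, -0.048, 0.037], "twist": [0, 0, 0]}
    - {"translation": [0, -0.1, 0.07], "twist": [0, 0, 0]}
    - {"translation": [0, -0.154, 0.098], "twist": [0, 0, 0]}
    - {"translation": [0, -0.211, 0.122], "twist": [0, 0, 0]}
    - {"translation": [0, -0.269, 0.14], "twist": [0, 0, 0]}
    - {"translation": [0, -0.328, 0.153], "twist": [0, 0, 0]}
    - {"translation": [0.005, -0.389, 0.161], "twist": [0, 0, 0]}
    - {"translation": [0.005, -0.44, 0.164], "twist": [0, 0, 0]}
    - {"translation": [0.005, -0.44, 0.164], "twist": [0, 0, 0]}
    - {"translation": [0.005, -0.44, 0.164], "twist": [0, 0, 0]}

```text
t: 11.2
ee_pos: [569.7, 273.7, 420.5]
orientation: [-2.205, -2.238, 0.002]
ft_force: [-5.3, 1.2, -1.9]
width: 31.2
```

Request:
send_rows:
  commands:
    - {"translation": [0, 0, 0], "twist": [0, 0, 0]}
    - {"translation": [0, 0, 0], "twist": [0, 0, 0]}
    - {"translation": [0, 0, 0], "twist": [0, 0, 0]}
    - {"translation": [0, 0, 0], "twist": [0, 0, 0]}
    - {"translation": [0, 0, 0], "twist": [0, 0, 0]}
    - {"translation": [0, 0, 0.15], "twist": [0, 0, 0]}
    - {"translation": [0, 0, 0.35], "twist": [0, 0, 0]}
    - {"translation": [0, 0, 0.5], "twist": [0, 0, 0]}
    - {"translation": [0, 0, 0.5], "twist": [0, 0, 0]}
    - {"translation": [0, 0, 0.5], "twist": [0, 0, 0]}
  grip: -1

```text
t: 12.2
ee_pos: [569.8, 274.4, 470.6]
orientation: [2.204, 2.238, 0.001]
ft_force: [1.0, 0.8, 0.2]
width: 87.9
```

Request:
send_rows:
  commands:
    - {"translation": [0, -0.3, 0], "twist": [0, 0, 0]}
    - {"translation": [0, -0.6, 0], "twist": [0, 0, 0]}
    - {"translation": [0.01, -1, 0], "twist": [0, 0, 0]}
    - {"translation": [0.01, -1, 0], "twist": [0, 0, 0]}
    - {"translation": [0.01, -1, 0], "twist": [0, 0, 0]}
    - {"translation": [0.01, -1, 0], "twist": [0, 0, 0]}
    - {"translation": [0.01, -1, 0], "twist": [0, 0, 0]}
    - {"translation": [0.01, -1, 0], "twist": [0, 0, 0]}
    - {"translation": [0.01, -1, 0], "twist": [0, 0, 0]}
    - {"translation": [0.01, -1, 0], "twist": [0, 0, 0]}

```text
t: 13.2
ee_pos: [570.9, 174.9, 470.0]
orientation: [-2.203, -2.239, 0.0]
ft_force: [-0.3, 0.6, 0.1]
width: 87.7
```

Run:
```python
from h import *
np.set_printoptions(precision=3,suppress=True)
d=shot('wrist','w2');o=ctrl.get_obs();print(o['t'],o['ee_pos'],o['orientation'],d['cam_to_world'][:3,3])
img,K,T=load('w2');h=cv2.cvtColor(img,cv2.COLOR_RGB2HSV)
m=(cv2.inRange(h,(0,130,70),(7,255,255))|cv2.inRange(h,(174,130,70),(179,255,255)));m[160:]=0;m[:,:240]=0;m[:,400:]=0
M=cv2.moments(m,True);print(M['m00'],onz(K,T,(M['m10']/M['m00'],M['m01']/M['m00']),257))
```

```text
13.25 [570.863 174.771 470.058] [-2.204 -2.239 -0.   ] [569.784 255.984 449.092]
2483.0 [569.793 282.952 257.   ]
```

View pics/w2.png

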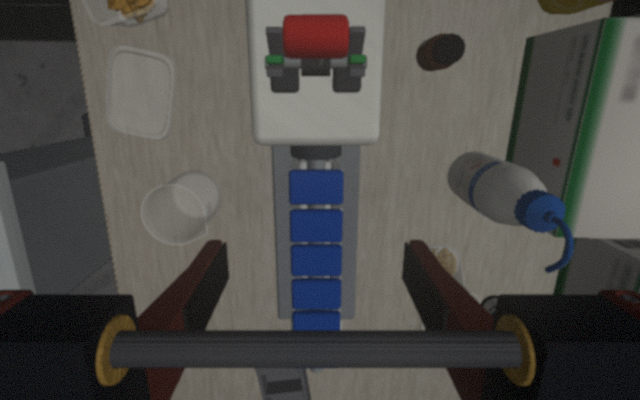

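Run:
```python
from h import *
np.set_printoptions(precision=1,suppress=True)
def red(n,roi):
    im,K,T=load(n)
    h=cv2.cvtColor(im,cv2.COLOR_RGB2HSV);m=(cv2.inRange(h,(0,130,70),(7,255,255))|cv2.inRange(h,(172,130,70),(179,255,255)))
    q=np.zeros_like(m);x0,y0,x1,y1=roi;q[y0:y1,x0:x1]=m[y0:y1,x0:x1];M=cv2.moments(q,True)
    ys,xs=np.where(q>0);print(n,M['m00'],xs.min(),xs.max(),ys.min(),ys.max())
    return ray(K,T,(M['m10']/M['m00'],M['m01']/M['m00']))
shot('top','t2');shot('side','s2')
a=red('top0',(232,190,252,212));b=red('side0',(265,222,290,245));c=red('w1',(240,0,400,100))
print(tri(a,b),tri(b,c))
a=red('top0',(232,190,252,212))
a=red('t2',(232,180,290,215));b=red('s2',(255,200,305,245));c=red('w2',(240,0,400,100))
print(tri(a,b),tri(b,c),tri(a,c))
im,K,T=load('s2');cc=cv2.resize(im[195:265,240:320],None,fx=6,fy=6,interpolation=cv2.INTER_CUBIC);cv2.imwrite('pics/c3.png',cc[:,:,::-1])
print('tray',traypose('t2')[:3])
```

```text
top0 60.0 240 245 196 206
side0 128.0 270 285 230 240
w1 2601.0 282 347 28 69
(array([569.5, 318.2, 242.4]), np.float64(1.2078799409746455)) (array([568.6, 319.5, 243.2]), np.float64(0.8302604572741192))
top0 60.0 240 245 196 206
t2 21.0 270 289 196 200
s2 122.0 278 292 215 224
w2 2483.0 283 348 16 56
(array([591.4, 219.5, 215.9]), np.float64(19.035307615359358)) (array([569.4, 282.6, 258.4]), np.float64(0.8341632349064556)) (array([569.6, 242.3, 288. ]), np.float64(71.87742263405815))
tray (array([ 544.1, -260.7]), np.float32(8.93343), (70.04251098632812, 308.6911926269531))
```

View pics/c3.png

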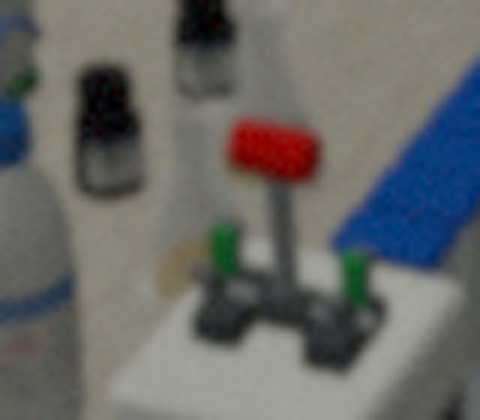

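Run:
```python
from h import *
np.set_printoptions(precision=1,suppress=True)
def gr(n,rois):
    im,K,T=load(n);h=cv2.cvtColor(im,cv2.COLOR_RGB2HSV);m=cv2.inRange(h,(45,100,40),(80,255,255));out=[]
    for x0,y0,x1,y1 in rois:
        q=np.zeros_like(m);q[y0:y1,x0:x1]=m[y0:y1,x0:x1];M=cv2.moments(q,True);ys,xs=np.where(q>0)
        print(n,M['m00'],xs.min(),xs.max(),ys.min(),ys.max());out.append(ray(K,T,(M['m10']/M['m00'],M['m01']/M['m00'])))
    return out
s=gr('s2',[(270,225,282,246),(293,230,306,250)]);w=gr('w2',[(335,45,400,80),(250,45,300,80)]);w1=gr('w1',[(340,110,400,150),(250,110,300,150)])
for a,b,c in zip(s,w,w1): print(tri(a,b),tri(a,c),tri(b,c))
im,K,T=load('w2');print('piv z187', onz(K,T,(316,70),187))
for y in(274,282):print(proj(K,T,(569.7,y,187)),proj(K,T,(569.7,y,257)))
```

```text
s2 27.0 275 278 233 240
s2 30.0 297 300 237 245
w2 102.0 350 364 55 62
w2 115.0 267 282 55 62
w1 115.0 350 365 128 136
w1 127.0 264 281 128 137
(array([595.2, 276.4, 206.7]), np.float64(1.8430391919111366)) (array([595.5, 275.5, 206. ]), np.float64(1.4043117327624348)) (array([595.5, 276.4, 211.4]), np.float64(0.09405121530055686))
(array([542.8, 275.3, 207.2]), np.float64(1.9460448262146846)) (array([542.9, 274.7, 206.7]), np.float64(1.6234547759491542)) (array([544. , 275.5, 210.4]), np.float64(0.03393175717558526))
piv z187 [570.1 270.6 187. ]
[315.5  64.8] [315.6  54.5]
[315.7  52.2] [315.9  37.1]
```

Request:
send_rows:
  commands:
    - {"translation": [0, 0.3, 0], "twist": [0, 0, 0]}
    - {"translation": [0, 0.6, 0], "twist": [0, 0, 0]}
    - {"translation": [-0.01, 1, 0], "twist": [0, 0, 0]}
    - {"translation": [-0.01, 1, 0], "twist": [0, 0, 0]}
    - {"translation": [-0.01, 1, 0], "twist": [0, 0, 0]}
    - {"translation": [-0.01, 1, 0], "twist": [0, 0, 0]}
    - {"translation": [-0.01, 1, 0], "twist": [0, 0, 0]}
    - {"translation": [-0.01, 1, 0], "twist": [0, 0, 0]}
    - {"translation": [-0.01, 1, 0], "twist": [0, 0, 0]}
    - {"translation": [-0.01, 1, 0], "twist": [0, 0, 0]}

```text
t: 14.35
ee_pos: [570.0, 274.0, 470.2]
orientation: [2.205, 2.238, 0.0]
ft_force: [-0.6, 0.3, -0.3]
width: 87.9
```

Request:
send_rows:
  commands:
    - {"translation": [0, 0.08, 0], "twist": [0, 0, 0]}
    - {"translation": [0, 0.08, 0], "twist": [0, 0, 0]}
    - {"translation": [0, 0.08, -0.2], "twist": [0, 0, 0]}
    - {"translation": [0, 0.08, -0.4], "twist": [0, 0, 0]}
    - {"translation": [0, 0.08, -0.5], "twist": [0, 0, 0]}
    - {"translation": [0, 0.08, -0.5], "twist": [0, 0, 0]}
    - {"translation": [0, 0.08, -0.5], "twist": [0, 0, 0]}
    - {"translation": [0, 0.08, -0.5], "twist": [0, 0, 0]}
    - {"translation": [0, 0.08, -0.5], "twist": [0, 0, 0]}
    - {"translation": [0, 0.08, -0.5], "twist": [0, 0, 0]}

```text
t: 15.35
ee_pos: [570.0, 282.5, 420.8]
orientation: [2.204, 2.238, 0.002]
ft_force: [0.1, -0.6, 0.0]
width: 87.9
```

Request:
send_rows:
  commands:
    - {"translation": [0, 0, 0], "twist": [0, 0, 0]}
    - {"translation": [0, 0, 0], "twist": [0, 0, 0]}
    - {"translation": [0, 0, 0], "twist": [0, 0, 0]}
    - {"translation": [0, 0, 0], "twist": [0, 0, 0]}
    - {"translation": [0, 0, 0], "twist": [0, 0, 0]}
    - {"translation": [0, -0.02, 0], "twist": [0, 0, 0]}
    - {"translation": [0, -0.04, 0], "twist": [0, 0, 0]}
    - {"translation": [0, -0.06, 0], "twist": [0, 0, 0]}
    - {"translation": [0, -0.08, 0], "twist": [0, 0, 0]}
    - {"translation": [0, -0.08, 0], "twist": [0, 0, 0]}
  grip: 1

```text
t: 16.35
ee_pos: [569.6, 274.9, 420.2]
orientation: [-2.203, -2.237, -0.002]
ft_force: [-3.1, 4.4, 0.5]
width: 31.8
```

```bash
cat >> h.py <<'E'
def grip_y(n,z=257):
    im,K,T=load(n);h=cv2.cvtColor(im,cv2.COLOR_RGB2HSV);m=(cv2.inRange(h,(0,130,70),(7,255,255))|cv2.inRange(h,(172,130,70),(179,255,255)))
    m[200:]=0;m[:,:250]=0;m[:,380:]=0;M=cv2.moments(m,True);return M['m00'],onz(K,T,(M['m10']/M['m00'],M['m01']/M['m00']),z)
E
python3 - <<'E'
from h import *
s,w=[None]*2
shot('side','s3');im,K,T=load('s3');h=cv2.cvtColor(im,cv2.COLOR_RGB2HSV);m=(cv2.inRange(h,(0,130,70),(7,255,255))|cv2.inRange(h,(172,130,70),(179,255,255)))
ys,xs=np.where(m[200:245,255:305]>0);print(len(xs),xs.mean()+255,ys.mean()+200, 's2 was ~285,219.5')
print(ctrl.get_obs()['ee_pos'],ctrl.get_obs()['ft_force'])
for y in (274,276,278,280,282): print(y,proj(K,T,(569.6,y,257)))
E
```

```text
132 284.5984848484849 218.78030303030303 s2 was ~285,219.5
[569.57780095 274.91998979 420.19194811] [-2.60290588  3.90783382  0.91902666]
274 [286.58716138 218.28050541]
276 [286.1714383  218.72647509]
278 [285.75439064 219.17386573]
280 [285.33601204 219.62268413]
282 [284.91629613 220.07293714]
```

Request:
send_rows:
  commands:
    - {"translation": [0, -0.01, 0], "twist": [0, 0, 0]}
    - {"translation": [0, -0.01, 0], "twist": [0, 0, 0]}
    - {"translation": [0, -0.01, 0], "twist": [0, 0, 0]}
    - {"translation": [0, -0.01, 0], "twist": [0, 0, 0]}
    - {"translation": [0, -0.01, 0], "twist": [0, 0, 0]}
    - {"translation": [0, -0.01, 0], "twist": [0, 0, 0]}
    - {"translation": [0, -0.01, 0], "twist": [0, 0, 0]}
    - {"translation": [0, -0.01, 0], "twist": [0, 0, 0]}
    - {"translation": [0, -0.01, 0], "twist": [0, 0, 0]}
    - {"translation": [0, -0.01, 0], "twist": [0, 0, 0]}

```text
t: 17.4
ee_pos: [569.6, 274.1, 420.2]
orientation: [-2.203, -2.237, -0.002]
ft_force: [-2.6, 4.9, 1.1]
width: 31.7
```

Request:
send_rows:
  commands:
    - {"translation": [0, 0, 0], "twist": [0, 0, 0]}
    - {"translation": [0, 0, 0], "twist": [0, 0, 0]}
    - {"translation": [0, 0, 0], "twist": [0, 0, 0]}
    - {"translation": [0, 0, 0], "twist": [0, 0, 0]}
    - {"translation": [0, 0, 0], "twist": [0, 0, 0]}
    - {"translation": [0, 0, 0.15], "twist": [0, 0, 0]}
    - {"translation": [0, 0, 0.35], "twist": [0, 0, 0]}
    - {"translation": [0, 0, 0.5], "twist": [0, 0, 0]}
    - {"translation": [0, 0, 0.5], "twist": [0, 0, 0]}
    - {"translation": [0, 0, 0.5], "twist": [0, 0, 0]}
  grip: -1

```text
t: 18.4
ee_pos: [569.8, 273.4, 470.6]
orientation: [2.204, 2.238, 0.001]
ft_force: [0.4, -0.1, 0.1]
width: 88.0
```

Request:
send_rows:
  commands:
    - {"translation": [0, -0.3, 0], "twist": [0, 0, 0]}
    - {"translation": [0, -0.6, 0], "twist": [0, 0, 0]}
    - {"translation": [0.01, -1, 0], "twist": [0, 0, 0]}
    - {"translation": [0.01, -1, 0], "twist": [0, 0, 0]}
    - {"translation": [0.01, -1, 0], "twist": [0, 0, 0]}
    - {"translation": [0.01, -1, 0], "twist": [0, 0, 0]}
    - {"translation": [0.01, -1, 0], "twist": [0, 0, 0]}
    - {"translation": [0.01, -1, 0], "twist": [0, 0, 0]}
    - {"translation": [0.01, -1, 0], "twist": [0, 0, 0]}
    - {"translation": [0.01, -1, 0], "twist": [0, 0, 0]}

```text
t: 19.4
ee_pos: [570.8, 173.9, 470.0]
orientation: [-2.203, -2.239, 0.0]
ft_force: [0.8, 0.3, -0.6]
width: 87.2
```

Run:
```python
from h import *
shot('wrist','w3');o=ctrl.get_obs();print(o['t'],o['ee_pos'],o['orientation'],grip_y('w2'),grip_y('w3'))
```

```text
19.45 [570.85129239 173.76761649 470.04497726] [-2.20361028e+00 -2.23911998e+00  1.00047235e-06] (2483.0, array([569.79308994, 282.95184522, 257.        ])) (2470.0, array([569.7901502 , 280.22291024, 257.        ]))
```

Request:
send_rows:
  commands:
    - {"translation": [0, 0.3, 0], "twist": [0, 0, 0]}
    - {"translation": [0, 0.6, 0], "twist": [0, 0, 0]}
    - {"translation": [-0.01, 1, 0], "twist": [0, 0, 0]}
    - {"translation": [-0.01, 1, 0], "twist": [0, 0, 0]}
    - {"translation": [-0.01, 1, 0], "twist": [0, 0, 0]}
    - {"translation": [-0.01, 1, 0], "twist": [0, 0, 0]}
    - {"translation": [-0.01, 1, 0], "twist": [0, 0, 0]}
    - {"translation": [-0.01, 1, 0], "twist": [0, 0, 0]}
    - {"translation": [-0.01, 1, 0], "twist": [0, 0, 0]}
    - {"translation": [-0.01, 1, 0], "twist": [0, 0, 0]}

```text
t: 20.45
ee_pos: [570.0, 273.0, 470.2]
orientation: [2.205, 2.238, 0.0]
ft_force: [-0.3, 0.6, 0.9]
width: 87.8
```

Request:
send_rows:
  commands:
    - {"translation": [0, 0.07, 0], "twist": [0, 0, 0]}
    - {"translation": [0, 0.07, 0], "twist": [0, 0, 0]}
    - {"translation": [0, 0.07, -0.2], "twist": [0, 0, 0]}
    - {"translation": [0, 0.07, -0.4], "twist": [0, 0, 0]}
    - {"translation": [0, 0.07, -0.5], "twist": [0, 0, 0]}
    - {"translation": [0, 0.07, -0.5], "twist": [0, 0, 0]}
    - {"translation": [0, 0.07, -0.5], "twist": [0, 0, 0]}
    - {"translation": [0, 0.07, -0.5], "twist": [0, 0, 0]}
    - {"translation": [0, 0.07, -0.5], "twist": [0, 0, 0]}
    - {"translation": [0, 0.07, -0.5], "twist": [0, 0, 0]}

```text
t: 21.45
ee_pos: [570.0, 280.5, 420.8]
orientation: [2.204, 2.238, 0.002]
ft_force: [0.8, 0.4, -0.5]
width: 88.0
```

Request:
send_rows:
  commands:
    - {"translation": [0, 0, 0], "twist": [0, 0, 0]}
    - {"translation": [0, 0, 0], "twist": [0, 0, 0]}
    - {"translation": [0, 0, 0], "twist": [0, 0, 0]}
    - {"translation": [0, 0, 0], "twist": [0, 0, 0]}
    - {"translation": [0, 0, 0], "twist": [0, 0, 0]}
    - {"translation": [0, -0.03, 0], "twist": [0, 0, 0]}
    - {"translation": [0, -0.06, 0], "twist": [0, 0, 0]}
    - {"translation": [0, -0.09, 0], "twist": [0, 0, 0]}
    - {"translation": [0, -0.12, 0], "twist": [0, 0, 0]}
    - {"translation": [0, -0.12, 0], "twist": [0, 0, 0]}
  grip: 1

```text
t: 22.45
ee_pos: [569.6, 268.6, 420.0]
orientation: [-2.203, -2.237, -0.001]
ft_force: [-1.9, 3.8, -0.6]
width: 31.9
```

Request:
send_rows:
  commands:
    - {"translation": [0, 0, 0], "twist": [0, 0, 0]}
    - {"translation": [0, 0, 0], "twist": [0, 0, 0]}
    - {"translation": [0, 0, 0], "twist": [0, 0, 0]}
    - {"translation": [0, 0, 0], "twist": [0, 0, 0]}
    - {"translation": [0, 0, 0], "twist": [0, 0, 0]}
    - {"translation": [0, 0, 0.15], "twist": [0, 0, 0]}
    - {"translation": [0, 0, 0.35], "twist": [0, 0, 0]}
    - {"translation": [0, 0, 0.5], "twist": [0, 0, 0]}
    - {"translation": [0, 0, 0.5], "twist": [0, 0, 0]}
    - {"translation": [0, 0, 0.5], "twist": [0, 0, 0]}
  grip: -1

```text
t: 23.45
ee_pos: [569.8, 268.4, 470.5]
orientation: [2.204, 2.238, 0.001]
ft_force: [-0.1, -0.1, -1.4]
width: 87.7
```

Request:
send_rows:
  commands:
    - {"translation": [0, -0.3, 0], "twist": [0, 0, 0]}
    - {"translation": [0, -0.6, 0], "twist": [0, 0, 0]}
    - {"translation": [0.01, -0.95, 0], "twist": [0, 0, 0]}
    - {"translation": [0.01, -0.95, 0], "twist": [0, 0, 0]}
    - {"translation": [0.01, -0.95, 0], "twist": [0, 0, 0]}
    - {"translation": [0.01, -0.95, 0], "twist": [0, 0, 0]}
    - {"translation": [0.01, -0.95, 0], "twist": [0, 0, 0]}
    - {"translation": [0.01, -0.95, 0], "twist": [0, 0, 0]}
    - {"translation": [0.01, -0.95, 0], "twist": [0, 0, 0]}
    - {"translation": [0.01, -0.95, 0], "twist": [0, 0, 0]}

```text
t: 24.45
ee_pos: [570.9, 173.8, 470.0]
orientation: [-2.204, -2.239, -0.0]
ft_force: [-0.1, -0.2, 0.1]
width: 87.8
```

Run:
```python
from h import *
np.set_printoptions(precision=1,suppress=True)
shot('wrist','w4');o=ctrl.get_obs();print(o['t'],o['ee_pos'],o['orientation'],grip_y('w4'))
im,K,T=load('w4');h=cv2.cvtColor(im,cv2.COLOR_RGB2HSV);m=cv2.inRange(h,(108,120,60),(130,255,255));m[:,:240]=0;m[:,400:]=0
n,l,st,ce=cv2.connectedComponentsWithStats(m)
for i in range(1,n):
    if st[i,4]>60: print(st[i],onz(K,T,ce[i],163))
```

```text
24.5 [570.9 173.7 470.1] [-2.2 -2.2 -0. ] (2468.0, array([569.9, 276.5, 257. ]))
[ 289  169   54   35 1778] [571.5 181.  163. ]
[ 290  208   52   34 1616] [572.1 146.7 163. ]
[ 291  243   51   32 1516] [572.7 114.2 163. ]
[ 292  277   49   54 2409] [573.5  68.9 163. ]
```

Request:
send_rows:
  commands:
    - {"translation": [0, -0.3, -0.1], "twist": [0, 0, 0]}
    - {"translation": [0.01, -0.6, -0.3], "twist": [0, 0, 0]}
    - {"translation": [0.02, -0.9, -0.57], "twist": [0, 0, 0]}
    - {"translation": [0.02, -0.9, -0.57], "twist": [0, 0, 0]}
    - {"translation": [0.02, -0.9, -0.57], "twist": [0, 0, 0]}
    - {"translation": [0.02, -0.9, -0.57], "twist": [0, 0, 0]}
    - {"translation": [0.02, -0.9, -0.57], "twist": [0, 0, 0]}
    - {"translation": [0.02, -0.9, -0.57], "twist": [0, 0, 0]}
    - {"translation": [0.02, -0.9, -0.57], "twist": [0, 0, 0]}
    - {"translation": [0.02, -0.9, -0.57], "twist": [0, 0, 0]}

```text
t: 25.5
ee_pos: [572.9, 83.8, 413.3]
orientation: [2.203, 2.239, 0.001]
ft_force: [0.3, -0.2, 0.0]
width: 87.6
```

Request:
send_rows:
  commands:
    - {"translation": [0, -0.3, 0], "twist": [0, 0, 0]}
    - {"translation": [0.01, -0.6, -0.1], "twist": [0, 0, 0]}
    - {"translation": [0.015, -0.75, -0.3], "twist": [0, 0, 0]}
    - {"translation": [0.015, -0.75, -0.5], "twist": [0, 0, 0]}
    - {"translation": [0.015, -0.75, -0.7], "twist": [0, 0, 0]}
    - {"translation": [0.015, -0.75, -0.9], "twist": [0, 0, 0]}
    - {"translation": [0.015, -0.75, -1], "twist": [0, 0, 0]}
    - {"translation": [0.015, -0.75, -1], "twist": [0, 0, 0]}
    - {"translation": [0.015, -0.75, -1], "twist": [0, 0, 0]}
    - {"translation": [0.015, -0.75, -1], "twist": [0, 0, 0]}

```text
t: 26.5
ee_pos: [574.9, 8.5, 314.2]
orientation: [2.203, 2.238, 0.002]
ft_force: [0.9, 0.0, -0.4]
width: 88.0
```

Run:
```python
from h import *
np.set_printoptions(precision=1,suppress=True)
shot('wrist','w5');o=ctrl.get_obs();print(o['t'],o['ee_pos'],o['orientation'])
im,K,T=load('w5');h=cv2.cvtColor(im,cv2.COLOR_RGB2HSV);m=cv2.inRange(h,(108,120,60),(130,255,255))
n,l,st,ce=cv2.connectedComponentsWithStats(m)
for i in range(1,n):
    if st[i,4]>60: print(st[i],onz(K,T,ce[i],163))
```

```text
26.55 [574.8   8.5 314.1] [2.2 2.2 0. ]
[ 245    0  135   73 9405] [572.9 107.9 163. ]
[ 250   85  126   82 9858] [573.5  78.3 163. ]
[ 256  177  116   73 8084] [574.1  45.2 163. ]
[ 260  253  108   68 6908] [574.6  13.3 163. ]
```

View pics/w5.png

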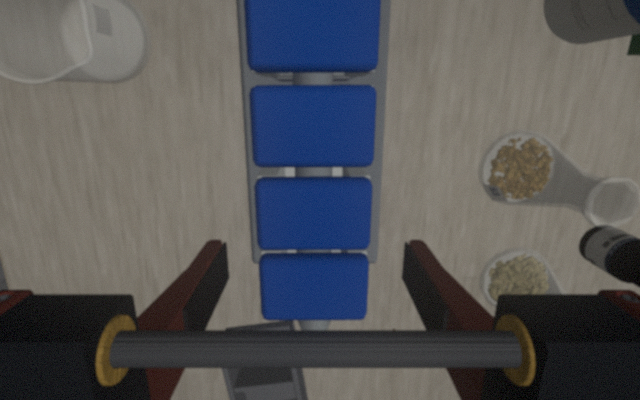

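Request:
send_rows:
  commands:
    - {"translation": [0, 0.015, -0.01], "twist": [0, 0, 0]}
    - {"translation": [0, 0.015, -0.01], "twist": [0, 0, 0]}
    - {"translation": [0, 0.015, -0.01], "twist": [0, 0, 0]}
    - {"translation": [0, 0.015, -0.01], "twist": [0, 0, 0]}
    - {"translation": [0, 0.015, -0.01], "twist": [0, 0, 0]}
    - {"translation": [0, 0.015, -0.01], "twist": [0, 0, 0]}
    - {"translation": [0, 0.015, -0.01], "twist": [0, 0, 0]}
    - {"translation": [0, 0.015, 0.02], "twist": [0, 0, 0]}
    - {"translation": [0, 0.015, 0.06], "twist": [0, 0, 0]}
    - {"translation": [0, 0.015, 0.06], "twist": [0, 0, 0]}
  grip: 1

```text
t: 27.55
ee_pos: [574.6, 10.0, 319.7]
orientation: [2.204, 2.238, 0.001]
ft_force: [0.4, 0.1, -0.7]
width: 45.8
```

Request:
send_rows:
  commands:
    - {"translation": [0.002, -0.1, 0], "twist": [0, 0, 0]}
    - {"translation": [0.003, -0.2, 0], "twist": [0, 0, 0]}
    - {"translation": [0.004, -0.32, 0], "twist": [0, 0, 0]}
    - {"translation": [0.006, -0.44, 0], "twist": [0, 0, 0]}
    - {"translation": [0.008, -0.56, 0], "twist": [0, 0, 0]}
    - {"translation": [0.01, -0.68, 0], "twist": [0, 0, 0]}
    - {"translation": [0.012, -0.8, 0], "twist": [0, 0, 0]}
    - {"translation": [0.014, -0.9, 0], "twist": [0, 0, 0]}
    - {"translation": [0.016, -1, 0], "twist": [0, 0, 0]}
    - {"translation": [0.016, -1, 0], "twist": [0, 0, 0]}

```text
t: 28.55
ee_pos: [576.0, -91.3, 319.1]
orientation: [2.205, 2.237, 0.0]
ft_force: [-0.1, -0.3, -0.7]
width: 45.6
```

Request:
send_rows:
  commands:
    - {"translation": [0, -0.15, 0], "twist": [0, 0, 0]}
    - {"translation": [0, -0.3, 0], "twist": [0, 0, 0.05]}
    - {"translation": [0, -0.5, 0], "twist": [0, 0, 0.1]}
    - {"translation": [0, -0.7, 0], "twist": [0, 0, 0.2]}
    - {"translation": [0, -0.9, 0], "twist": [0, 0, 0.28]}
    - {"translation": [0, -1, 0], "twist": [0, 0, 0.28]}
    - {"translation": [0, -1, 0], "twist": [0, 0, 0.28]}
    - {"translation": [0, -1, 0], "twist": [0, 0, 0.28]}
    - {"translation": [0, -1, 0], "twist": [0, 0, 0.28]}
    - {"translation": [0, -1, 0], "twist": [0, 0, 0.28]}

```text
t: 29.55
ee_pos: [576.0, -189.3, 319.1]
orientation: [-2.041, -2.388, -0.0]
ft_force: [-0.1, 1.1, -1.1]
width: 46.1
```

Request:
send_rows:
  commands:
    - {"translation": [0, -0.2, 0], "twist": [0, 0, 0]}
    - {"translation": [-0.05, -0.5, 0], "twist": [0, 0, 0]}
    - {"translation": [-0.1, -0.8, 0], "twist": [0, 0, 0]}
    - {"translation": [-0.13, -1, 0], "twist": [0, 0, 0]}
    - {"translation": [-0.13, -1, 0], "twist": [0, 0, 0]}
    - {"translation": [-0.13, -1, 0], "twist": [0, 0, 0]}
    - {"translation": [-0.13, -1, 0], "twist": [0, 0, 0]}
    - {"translation": [-0.13, -1, 0], "twist": [0, 0, 0]}
    - {"translation": [-0.13, -1, 0], "twist": [0, 0, 0]}
    - {"translation": [-0.13, -1, 0], "twist": [0, 0, 0]}

```text
t: 30.55
ee_pos: [563.2, -289.5, 319.1]
orientation: [-2.041, -2.388, -0.0]
ft_force: [0.2, -0.1, -0.5]
width: 46.0
```

Request:
send_rows:
  commands:
    - {"translation": [0, -0.2, 0], "twist": [0, 0, 0]}
    - {"translation": [0, -0.4, 0], "twist": [0, 0, 0]}
    - {"translation": [0, -0.6, 0], "twist": [0, 0, 0]}
    - {"translation": [0, -0.82, 0], "twist": [0, 0, 0]}
    - {"translation": [0, -0.82, 0], "twist": [0, 0, 0]}
    - {"translation": [0, -0.82, 0], "twist": [0, 0, 0]}
    - {"translation": [0, -0.82, 0], "twist": [0, 0, 0]}
    - {"translation": [0, -0.82, 0], "twist": [0, 0, 0]}
    - {"translation": [0, -0.82, 0], "twist": [0, 0, 0]}
    - {"translation": [0, -0.82, 0], "twist": [0, 0, 0]}

```text
t: 31.55
ee_pos: [563.1, -371.6, 319.2]
orientation: [-2.041, -2.388, -0.0]
ft_force: [0.4, -0.4, -1.4]
width: 45.6
```

Run:
```python
from h import *
shot('wrist','w6');o=ctrl.get_obs();print(o['t'],o['ee_pos'],o['orientation'],o['ft_force'],o['width'])
```

```text
31.6 [ 563.11987222 -371.62951662  319.15143158] [-2.04145717e+00 -2.38784832e+00 -1.93430946e-06] [-0.03071396  0.21534888 -1.2887201 ] 45.803572627436274
```

View pics/w6.png

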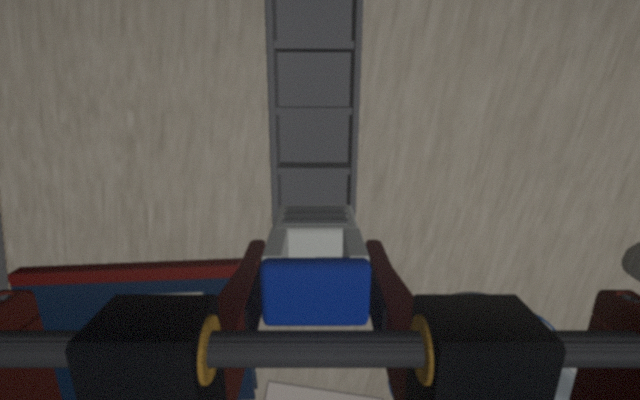

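Run:
```python
from h import *
np.set_printoptions(precision=1,suppress=True)
im,K,T=load('w6');c=np.array([544.1,-260.6]);a=np.radians(8.93);ex=np.array([np.cos(a),np.sin(a)]);ey=np.array([-np.sin(a),np.cos(a)])
g=cv2.cvtColor(im,cv2.COLOR_RGB2GRAY).astype(int)
print('colprofile',g[20:210:1,300:330].mean(1).astype(int))
for r in (75,135,190): print(r,g[r,258:290],g[r,340:370])
for p in [(315,46),(316,107),(315,165),(271,107),(357,107),(268,30),(361,30),(275,180),(355,180)]:
    w=onz(K,T,p,34)[:2]; print(p,w,'tray',(w-c)@ex,(w-c)@ey)
```

```text
colprofile [79 78 79 79 78 78 79 79 78 79 79 78 79 79 79 79 79 79 79 79 79 79 79 80
 79 79 80 76 64 48 40 47 63 76 80 79 80 79 80 79 79 80 79 79 79 80 80 80
 79 79 79 79 79 80 81 79 79 79 79 79 79 79 79 80 79 79 79 80 79 80 80 79
 79 79 79 79 80 78 79 79 79 79 78 79 79 75 69 66 73 77 79 78 79 78 79 79
 79 78 79 79 78 79 79 79 79 79 79 79 79 79 79 78 78 78 79 78 79 78 78 78
 78 79 78 79 78 78 78 78 78 78 78 78 78 78 78 78 78 78 78 78 76 72 62 52
 48 48 49 56 68 76 79 77 78 78 78 78 78 78 78 79 78 78 78 78 78 79 78 78
 78 78 77 78 79 77 79 78 78 78 78 78 78 78 78 79 78 75 68 63 64 62]
75 [119 119 121 119 120 119 122 117 104  84  76  78  80  81  78  78  67  64
  65  66  74  79  85  81  81  84  83  80  83  78  84  81] [ 84  76  78  82  81  82  82  77  78  74  56  50  44  49  68  73  76  76
  82  84  93 104 117 122 121 122 121 117 113 118]
135 [121 120 120 122 123 117 121 122 122 120 108  91  76  78  83  81  80  77
  65  66  64  71  77  78  81  74  78  82  77  80  83  79] [ 74  75  82  80  80  79  75  76  65  50  47  51  62  76  76  84  81  87
 105 119 125 122 118 118 121 120 124 124 124 
[... 188 characters left out ...]
  75  78  83  90 104 119
 122 120 122 122 124 121 121 126 123 127 123 121]
(315, 46) [ 546.1 -261.6] tray 1.7852222040040089 -1.2877148644003726
(316, 107) [ 553.  -301.4] tray 2.4832845348061348 -41.69130552699666
(315, 165) [ 558.8 -343.2] tray 1.7451767979271646 -83.91026542099804
(271, 107) [ 521.1 -306.4] tray -29.811835234115126 -41.67808139497076
(357, 107) [ 582.1 -296.8] tray 31.905773942175447 -41.703353380890235
(268, 30) [ 513.1 -256.6] tray -29.99795783585468 8.714316948189765
(361, 30) [ 575.3 -246.9] tray 32.899638117758066 8.685153042377303
(275, 180) [ 530.5 -359.4] tray -28.73253036413635 -95.48977573138761
(355, 180) [ 590.7 -350. ] tray 32.2096517090344 -95.51120334422406
```

Request:
send_rows:
  commands:
    - {"translation": [0, 0, -0.1], "twist": [0, 0, 0]}
    - {"translation": [0, 0, -0.2], "twist": [0, 0, 0]}
    - {"translation": [0, 0, -0.3], "twist": [0, 0, 0]}
    - {"translation": [0, 0, -0.4], "twist": [0, 0, 0]}
    - {"translation": [0, 0, -0.5], "twist": [0, 0, 0]}
    - {"translation": [0, 0, -0.6], "twist": [0, 0, 0]}
    - {"translation": [0, 0, -0.7], "twist": [0, 0, 0]}
    - {"translation": [0, 0, -0.76], "twist": [0, 0, 0]}
    - {"translation": [0, 0, -0.79], "twist": [0, 0, 0]}
    - {"translation": [0, 0, -0.79], "twist": [0, 0, 0]}

```text
t: 32.6
ee_pos: [563.0, -372.0, 239.7]
orientation: [-2.042, -2.387, 0.0]
ft_force: [1.0, 0.1, -0.1]
width: 45.8
```

Run:
```python
from h import *
shot('wrist','w7');o=ctrl.get_obs();print(o['t'],o['ee_pos'],o['orientation'],o['ft_force'],o['width'])
```

```text
32.65 [ 563.08577411 -372.09397508  240.09344209] [2.04212058e+00 2.38722728e+00 4.00348302e-05] [-0.34340351  0.00248473 -0.86848503] 45.725286029231185
```

View pics/w7.png

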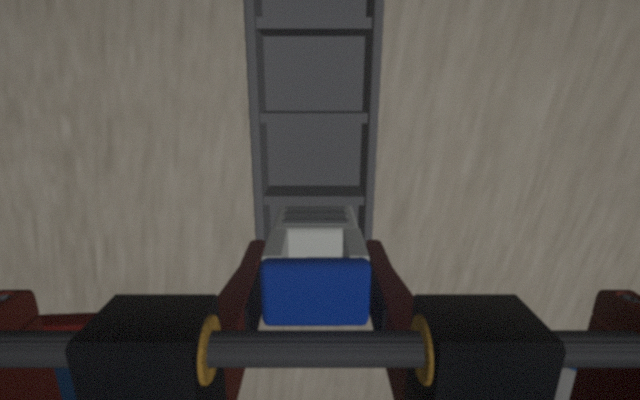

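Request:
send_rows:
  commands:
    - {"translation": [0, 0, -0.005], "twist": [0, 0, 0]}
    - {"translation": [0, 0, -0.005], "twist": [0, 0, 0]}
    - {"translation": [0, 0, -0.005], "twist": [0, 0, 0]}
    - {"translation": [0, 0, -0.005], "twist": [0, 0, 0]}
    - {"translation": [0, 0, 0.4], "twist": [0, 0, 0]}
    - {"translation": [0, 0, 0.8], "twist": [0, 0, 0]}
    - {"translation": [0, 0.3, 0.8], "twist": [0, 0, 0]}
    - {"translation": [0, 0.7, 0.8], "twist": [0, 0, 0]}
    - {"translation": [0.11, 1, 0.8], "twist": [0, 0, 0]}
    - {"translation": [0.11, 1, 0.8], "twist": [0, 0, 0]}
  grip: -1

```text
t: 33.65
ee_pos: [574.7, -269.0, 320.4]
orientation: [-2.038, -2.39, -0.001]
ft_force: [-0.2, -0.4, -0.3]
width: 87.9
```

Run:
```python
from h import *
shot('side','s8');shot('wrist','w8');a=load('side0')
im,K,T=load('s8');o=ctrl.get_obs();print(o['t'],o['ee_pos'],o['width'])
c=np.hstack([cv2.resize(im[150:270,300:420],None,fx=3.3,fy=3.3,interpolation=cv2.INTER_CUBIC),cv2.resize(load('w8')[0][200:400,220:420],(396,396))])
cv2.imwrite('pics/c8.png',c[:,:,::-1])
```

```text
33.75 [ 574.29032471 -271.62287992  320.37285926] 87.6563021683042
```

View pics/c8.png

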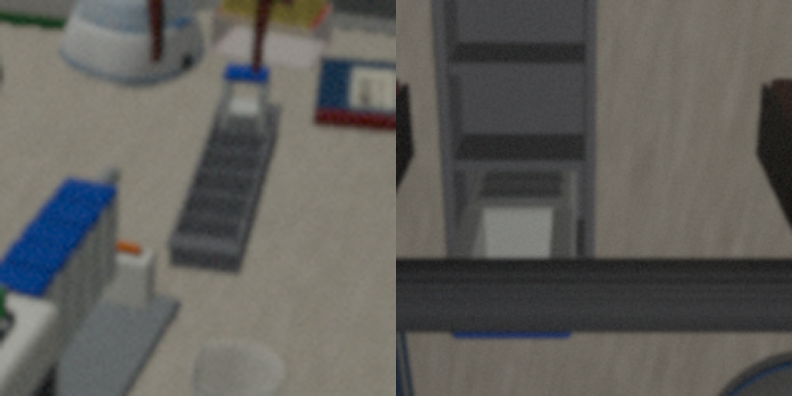

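Request:
send_rows:
  commands:
    - {"translation": [0, 0.3, 0], "twist": [0, 0, 0]}
    - {"translation": [0, 0.7, 0], "twist": [0, 0, -0.2]}
    - {"translation": [0, 1, 0], "twist": [0, 0, -0.28]}
    - {"translation": [0, 1, 0], "twist": [0, 0, -0.28]}
    - {"translation": [0, 1, 0], "twist": [0, 0, -0.28]}
    - {"translation": [0, 1, 0], "twist": [0, 0, -0.28]}
    - {"translation": [0, 1, 0], "twist": [0, 0, -0.28]}
    - {"translation": [0, 1, 0], "twist": [0, 0, -0.28]}
    - {"translation": [0, 1, 0], "twist": [0, 0, -0.28]}
    - {"translation": [0, 1, 0], "twist": [0, 0, -0.28]}

```text
t: 34.75
ee_pos: [573.9, -172.4, 320.0]
orientation: [-2.205, -2.238, 0.0]
ft_force: [0.5, 0.6, 0.3]
width: 87.7
```

Request:
send_rows:
  commands:
    - {"translation": [0, 0.3, 0], "twist": [0, 0, 0]}
    - {"translation": [0, 0.7, 0], "twist": [0, 0, 0]}
    - {"translation": [0, 1, 0], "twist": [0, 0, 0]}
    - {"translation": [0, 1, 0], "twist": [0, 0, 0]}
    - {"translation": [0, 1, 0], "twist": [0, 0, 0]}
    - {"translation": [0, 1, 0], "twist": [0, 0, 0]}
    - {"translation": [0, 1, 0], "twist": [0, 0, 0]}
    - {"translation": [0, 1, 0], "twist": [0, 0, 0]}
    - {"translation": [0, 1, 0], "twist": [0, 0, 0]}
    - {"translation": [0, 1, 0], "twist": [0, 0, 0]}

```text
t: 35.75
ee_pos: [574.0, -72.5, 320.1]
orientation: [-2.205, -2.238, 0.0]
ft_force: [0.2, -0.2, 0.4]
width: 87.5
```

Request:
send_rows:
  commands:
    - {"translation": [0, 0.3, 0], "twist": [0, 0, 0]}
    - {"translation": [0, 0.7, 0], "twist": [0, 0, 0]}
    - {"translation": [0, 1, 0], "twist": [0, 0, 0]}
    - {"translation": [0, 1, 0], "twist": [0, 0, 0]}
    - {"translation": [0, 1, 0], "twist": [0, 0, 0]}
    - {"translation": [0, 1, 0], "twist": [0, 0, 0]}
    - {"translation": [0, 1, 0], "twist": [0, 0, 0]}
    - {"translation": [0, 1, 0], "twist": [0, 0, 0]}
    - {"translation": [0, 1, 0], "twist": [0, 0, 0]}
    - {"translation": [0, 1, 0], "twist": [0, 0, 0]}

```text
t: 36.75
ee_pos: [574.0, 27.6, 320.1]
orientation: [2.205, 2.238, -0.0]
ft_force: [0.3, -0.3, -0.8]
width: 87.8
```

```bash
cat >> h.py <<'E'
def blues(n):
    im,K,T=load(n);h=cv2.cvtColor(im,cv2.COLOR_RGB2HSV);m=cv2.inRange(h,(108,120,60),(130,255,255));m[:,:230]=0;m[:,400:]=0
    k,l,st,ce=cv2.connectedComponentsWithStats(m)
    for i in range(1,k):
        if st[i,4]>1500:
            x,y,w,hh=st[i,:4]; cx=x+w/2
            # -y edge: top edge z163; +y edge: if ahead of camera nadir lower edge z153 visible
            lo=onz(K,T,(cx,y+hh),163); up=onz(K,T,(cx,y),163); upb=onz(K,T,(cx,y),153)
            print(n,st[i],'x',round(lo[0],1),'c from -y edge',round(lo[1]+15,1),'from +y edge z163/z153',round(up[1]-15,1),round(upb[1]-15,1))
E
python3 - <<'E'
from h import *
shot('wrist','w9');o=ctrl.get_obs();print(o['t'],o['ee_pos'],o['orientation'])
blues('w5');blues('w9')
E
```

```text
36.8 [574.02012132  27.67412107 320.07487893] [2.20455298e+00 2.23815296e+00 1.83634654e-07]
w5 [ 245    0  135   73 9405] x 573.1 c from -y edge 110.9 from +y edge z163/z153 103.3 105.6
w5 [ 250   85  126   82 9858] x 573.7 c from -y edge 78.1 from +y edge z163/z153 77.0 77.2
w5 [ 256  177  116   73 8084] x 574.5 c from -y edge 44.4 from +y edge z163/z153 44.3 41.9
w5 [ 260  253  108   68 6908] x 575.0 c from -y edge 11.4 from +y edge z163/z153 13.1 8.4
w9 [ 250    0  130   33 3910] x 572.7 c from -y edge 143.4 from +y edge z163/z153 123.7 125.9
w9 [  253    41   124    84 10017] x 573.1 c from -y edge 111.9 from +y edge z163/z153 110.8 112.1
w9 [ 258  136  115   74 8119] x 573.8 c from -y edge 78.3 from +y edge z163/z153 77.8 76.6
w9 [ 262  217  108   68 6859] x 574.5 c from -y edge 44.3 from +y edge z163/z153 45.3 41.7
```

Request:
send_rows:
  commands:
    - {"translation": [0.002, 0.163, -0.07], "twist": [0, 0, 0]}
    - {"translation": [0.002, 0.163, -0.07], "twist": [0, 0, 0]}
    - {"translation": [0.002, 0.163, -0.07], "twist": [0, 0, 0]}
    - {"translation": [0.002, 0.163, -0.07], "twist": [0, 0, 0]}
    - {"translation": [0.002, 0.163, -0.07], "twist": [0, 0, 0]}
    - {"translation": [0.002, 0.163, -0.07], "twist": [0, 0, 0]}
    - {"translation": [0.002, 0.163, -0.07], "twist": [0, 0, 0]}
    - {"translation": [0.002, 0.163, -0.04], "twist": [0, 0, 0]}
    - {"translation": [0.002, 0.163, 0], "twist": [0, 0, 0]}
    - {"translation": [0.002, 0.163, 0], "twist": [0, 0, 0]}
  grip: 1

```text
t: 37.8
ee_pos: [574.4, 44.2, 320.7]
orientation: [2.204, 2.238, 0.001]
ft_force: [-0.1, 0.0, -0.9]
width: 45.7
```

Request:
send_rows:
  commands:
    - {"translation": [0.002, -0.1, 0], "twist": [0, 0, 0]}
    - {"translation": [0.003, -0.2, 0], "twist": [0, 0, 0]}
    - {"translation": [0.004, -0.32, 0], "twist": [0, 0, 0]}
    - {"translation": [0.006, -0.44, 0], "twist": [0, 0, 0]}
    - {"translation": [0.008, -0.56, 0], "twist": [0, 0, 0]}
    - {"translation": [0.01, -0.68, 0], "twist": [0, 0, 0]}
    - {"translation": [0.012, -0.8, 0], "twist": [0, 0, 0]}
    - {"translation": [0.014, -0.9, 0], "twist": [0, 0, 0]}
    - {"translation": [0.016, -1, 0], "twist": [0, 0, 0]}
    - {"translation": [0.016, -1, 0], "twist": [0, 0, 0]}

```text
t: 38.8
ee_pos: [575.8, -57.0, 320.1]
orientation: [2.205, 2.237, -0.0]
ft_force: [0.1, 0.4, -1.2]
width: 45.5
```

Request:
send_rows:
  commands:
    - {"translation": [0, -0.15, 0], "twist": [0, 0, 0]}
    - {"translation": [0, -0.3, 0], "twist": [0, 0, 0]}
    - {"translation": [0, -0.5, 0], "twist": [0, 0, 0.1]}
    - {"translation": [0, -0.7, 0], "twist": [0, 0, 0.2]}
    - {"translation": [0, -0.9, 0], "twist": [0, 0, 0.28]}
    - {"translation": [0, -1, 0], "twist": [0, 0, 0.28]}
    - {"translation": [0, -1, 0], "twist": [0, 0, 0.28]}
    - {"translation": [0, -1, 0], "twist": [0, 0, 0.28]}
    - {"translation": [0, -1, 0], "twist": [0, 0, 0.28]}
    - {"translation": [0, -1, 0], "twist": [0, 0, 0.28]}

```text
t: 39.8
ee_pos: [575.8, -155.0, 320.0]
orientation: [-2.041, -2.388, -0.0]
ft_force: [-0.6, -0.3, -0.9]
width: 45.7
```

Request:
send_rows:
  commands:
    - {"translation": [0, -0.2, 0], "twist": [0, 0, 0]}
    - {"translation": [-0.05, -0.5, 0], "twist": [0, 0, 0]}
    - {"translation": [-0.1, -0.8, 0], "twist": [0, 0, 0]}
    - {"translation": [-0.197, -1, 0], "twist": [0, 0, 0]}
    - {"translation": [-0.197, -1, 0], "twist": [0, 0, 0]}
    - {"translation": [-0.197, -1, 0], "twist": [0, 0, 0]}
    - {"translation": [-0.197, -1, 0], "twist": [0, 0, 0]}
    - {"translation": [-0.197, -1, 0], "twist": [0, 0, 0]}
    - {"translation": [-0.197, -1, 0], "twist": [0, 0, 0]}
    - {"translation": [-0.197, -1, 0], "twist": [0, 0, 0]}

```text
t: 40.8
ee_pos: [556.3, -255.2, 320.1]
orientation: [2.041, 2.388, 0.0]
ft_force: [0.4, -0.4, -1.4]
width: 45.4
```

Request:
send_rows:
  commands:
    - {"translation": [0, -0.2, 0], "twist": [0, 0, 0]}
    - {"translation": [0, -0.4, 0], "twist": [0, 0, 0]}
    - {"translation": [0, -0.6, 0], "twist": [0, 0, 0]}
    - {"translation": [0, -0.71, 0], "twist": [0, 0, 0]}
    - {"translation": [0, -0.71, 0], "twist": [0, 0, 0]}
    - {"translation": [0, -0.71, 0], "twist": [0, 0, 0]}
    - {"translation": [0, -0.71, 0], "twist": [0, 0, 0]}
    - {"translation": [0, -0.71, 0], "twist": [0, 0, 0]}
    - {"translation": [0, -0.71, 0], "twist": [0, 0, 0]}
    - {"translation": [0, -0.71, 0], "twist": [0, 0, 0]}

```text
t: 41.8
ee_pos: [556.2, -326.3, 320.1]
orientation: [-2.041, -2.388, 0.0]
ft_force: [-0.0, -0.3, -0.0]
width: 45.8
```

```bash
cat >> h.py <<'E'
def trayw(n,c=(545.6,-260.4),yaw=8.93,row=130,cols=(240,400)):
    """side edges of tray in wrist view at several rows (z=34) -> x offset & yaw; dark divider lines -> s"""
    im,K,T=load(n);g=cv2.GaussianBlur(cv2.cvtColor(im,cv2.COLOR_RGB2GRAY),(1,5),0).astype(int)
    c=np.array(c);a=np.radians(yaw);ex=np.array([np.cos(a),np.sin(a)]);ey=np.array([-np.sin(a),np.cos(a)])
    for r in range(15,195,30):
        d=np.where(g[r,cols[0]:cols[1]]<98)[0]
        if len(d)<20: print(r,'no');continue
        L,R=[(onz(K,T,(u,r),34)[:2]-c) for u in (d[0]+cols[0]-.5,d[-1]+cols[0]+.5)]
        print(r,'L %.1f R %.1f mid %.1f at s %.1f'%(L@ex,R@ex,(L+R)@ex/2,L@ey))
    p=g[5:230,300:330].mean(1)
    for r in range(3,220):
        if p[r]<72 and p[r]==p[max(0,r-7):r+8].min(): print('dark row',r+5,'s %.1f'%((onz(K,T,(315,r+5),34)[:2]-c)@ey))
    print('cam s %.1f'%((T[:2,3]-c)@ey), 'tcp',ctrl.get_obs()['ee_pos'],ctrl.get_obs()['t'],ctrl.get_obs()['width'])
E
python3 - <<'E'
from h import *
trayw('w6')
shot('wrist','w10');trayw('w10')
E
```

```text
15 L -33.5 R 32.0 mid -0.7 at s 17.9
45 L -33.6 R 32.1 mid -0.8 at s -0.6
75 L -33.7 R 32.1 mid -0.8 at s -20.0
105 L -33.8 R 31.4 mid -1.2 at s -40.3
135 L -33.9 R 31.4 mid -1.2 at s -61.5
165 L -34.0 R 31.5 mid -1.3 at s -83.9
dark row 50 s -3.8
dark row 107 s -41.7
dark row 165 s -83.9
dark row 211 s -120.4
dark row 212 s -121.2
cam s -31.5 tcp [ 556.20748409 -326.32352884  320.14507284] 41.8 45.79065569000785
15 L -34.1 R 32.4 mid -0.9 at s 63.9
45 L -34.2 R 32.4 mid -0.9 at s 45.3
75 L -34.3 R 31.7 mid -1.3 at s 25.8
105 L -33.7 R 31.7 mid -1.0 at s 5.5
135 L -33.8 R 31.7 mid -1.0 at s -15.9
165 L -33.9 R 31.7 mid -1.1 at s -38.3
dark row 51 s 41.4
dark row 108 s 3.4
dark row 165 s -38.3
dark row 213 s -76.6
cam s 14.3 tcp [ 556.19758567 -326.4125351   320.14369717] 41.85 45.92080122610838
```

Request:
send_rows:
  commands:
    - {"translation": [-0.005, -0.006, -0.1], "twist": [0, 0, 0]}
    - {"translation": [-0.005, -0.006, -0.2], "twist": [0, 0, 0]}
    - {"translation": [-0.005, -0.006, -0.3], "twist": [0, 0, 0]}
    - {"translation": [-0.005, -0.006, -0.4], "twist": [0, 0, 0]}
    - {"translation": [-0.005, -0.006, -0.5], "twist": [0, 0, 0]}
    - {"translation": [-0.005, -0.006, -0.6], "twist": [0, 0, 0]}
    - {"translation": [-0.005, -0.006, -0.7], "twist": [0, 0, 0]}
    - {"translation": [-0.005, -0.006, -0.77], "twist": [0, 0, 0]}
    - {"translation": [-0.005, -0.006, -0.8], "twist": [0, 0, 0]}
    - {"translation": [-0.005, -0.006, -0.8], "twist": [0, 0, 0]}

```text
t: 42.85
ee_pos: [555.6, -327.4, 239.8]
orientation: [-2.042, -2.387, 0.0]
ft_force: [0.1, 0.5, -1.1]
width: 46.1
```

Request:
send_rows:
  commands:
    - {"translation": [0, 0, -0.005], "twist": [0, 0, 0]}
    - {"translation": [0, 0, -0.005], "twist": [0, 0, 0]}
    - {"translation": [0, 0, -0.005], "twist": [0, 0, 0]}
    - {"translation": [0, 0, -0.005], "twist": [0, 0, 0]}
    - {"translation": [0, 0, 0.4], "twist": [0, 0, 0]}
    - {"translation": [0, 0, 0.8], "twist": [0, 0, 0]}
    - {"translation": [0, 0.3, 0.8], "twist": [0, 0, 0]}
    - {"translation": [0, 0.7, 0.8], "twist": [0, 0, 0]}
    - {"translation": [0.18, 1, 0.8], "twist": [0, 0, 0]}
    - {"translation": [0.18, 1, 0.8], "twist": [0, 0, 0]}
  grip: -1

```text
t: 43.85
ee_pos: [574.8, -224.4, 320.6]
orientation: [2.038, 2.39, 0.002]
ft_force: [-0.3, -0.4, 0.1]
width: 87.7
```

Request:
send_rows:
  commands:
    - {"translation": [0, 0.3, 0], "twist": [0, 0, 0]}
    - {"translation": [0, 0.7, 0], "twist": [0, 0, -0.2]}
    - {"translation": [0, 1, 0], "twist": [0, 0, -0.28]}
    - {"translation": [0, 1, 0], "twist": [0, 0, -0.28]}
    - {"translation": [0, 1, 0], "twist": [0, 0, -0.28]}
    - {"translation": [0, 1, 0], "twist": [0, 0, -0.28]}
    - {"translation": [0, 1, 0], "twist": [0, 0, -0.28]}
    - {"translation": [0, 1, 0], "twist": [0, 0, -0.28]}
    - {"translation": [0, 1, 0], "twist": [0, 0, -0.28]}
    - {"translation": [0, 1, 0], "twist": [0, 0, -0.28]}

```text
t: 44.85
ee_pos: [573.6, -127.7, 320.0]
orientation: [2.205, 2.238, -0.0]
ft_force: [0.1, 0.6, 0.2]
width: 87.6
```

Request:
send_rows:
  commands:
    - {"translation": [0, 0.3, 0], "twist": [0, 0, 0]}
    - {"translation": [0, 0.7, 0], "twist": [0, 0, 0]}
    - {"translation": [0, 1, 0], "twist": [0, 0, 0]}
    - {"translation": [0, 1, 0], "twist": [0, 0, 0]}
    - {"translation": [0, 1, 0], "twist": [0, 0, 0]}
    - {"translation": [0, 1, 0], "twist": [0, 0, 0]}
    - {"translation": [0, 1, 0], "twist": [0, 0, 0]}
    - {"translation": [0, 1, 0], "twist": [0, 0, 0]}
    - {"translation": [0, 1, 0], "twist": [0, 0, 0]}
    - {"translation": [0, 1, 0], "twist": [0, 0, 0]}

```text
t: 45.85
ee_pos: [573.6, -27.7, 320.0]
orientation: [-2.205, -2.238, 0.0]
ft_force: [0.6, 0.3, 0.7]
width: 88.1
```

Request:
send_rows:
  commands:
    - {"translation": [0, 0.3, 0], "twist": [0, 0, 0]}
    - {"translation": [0, 0.7, 0], "twist": [0, 0, 0]}
    - {"translation": [0, 1, 0], "twist": [0, 0, 0]}
    - {"translation": [0, 1, 0], "twist": [0, 0, 0]}
    - {"translation": [0, 1, 0], "twist": [0, 0, 0]}
    - {"translation": [0, 1, 0], "twist": [0, 0, 0]}
    - {"translation": [0, 1, 0], "twist": [0, 0, 0]}
    - {"translation": [0, 1, 0], "twist": [0, 0, 0]}
    - {"translation": [0, 1, 0], "twist": [0, 0, 0]}
    - {"translation": [0, 1, 0], "twist": [0, 0, 0]}

```text
t: 46.85
ee_pos: [573.6, 72.3, 320.1]
orientation: [-2.205, -2.238, 0.0]
ft_force: [0.3, 0.1, -0.3]
width: 87.7
```

Run:
```python
from h import *
shot('wrist','w11');o=ctrl.get_obs();print(o['t'],o['ee_pos'],o['orientation'])
blues('w11');shot('top','t11');print(traypose('t11')[:3])
im=load('t11')[0];cv2.imwrite('pics/c11.png',cv2.resize(im[180:250,270:480],None,fx=3.5,fy=3.5,interpolation=cv2.INTER_CUBIC)[:,:,::-1])
```

```text
46.9 [573.62509555  72.35718677 320.10675437] [ 2.20463176e+00  2.23807194e+00 -6.15831090e-06]
w11 [ 249    0  129   62 7628] x 571.9 c from -y edge 178.6 from +y edge z163/z153 168.4 170.6
w11 [ 253   75  122   80 9279] x 572.5 c from -y edge 145.2 from +y edge z163/z153 144.3 144.7
w11 [ 258  161  113   72 7686] x 573.2 c from -y edge 113.0 from +y edge z163/z153 112.9 111.1
w11 [ 262  239  106   66 6561] x 573.9 c from -y edge 79.1 from +y edge z163/z153 80.4 76.1
(array([ 544.09130859, -260.72784424]), np.float32(8.893476), (70.02205657958984, 308.6962585449219))
```

View pics/c11.png

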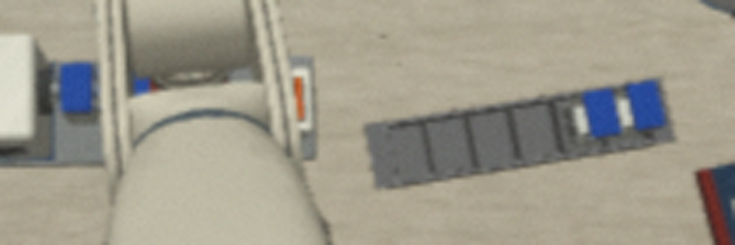

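Request:
send_rows:
  commands:
    - {"translation": [0.001, 0.06, -0.07], "twist": [0, 0, 0]}
    - {"translation": [0.001, 0.06, -0.07], "twist": [0, 0, 0]}
    - {"translation": [0.001, 0.06, -0.07], "twist": [0, 0, 0]}
    - {"translation": [0.001, 0.06, -0.07], "twist": [0, 0, 0]}
    - {"translation": [0.001, 0.06, -0.07], "twist": [0, 0, 0]}
    - {"translation": [0.001, 0.06, -0.07], "twist": [0, 0, 0]}
    - {"translation": [0.001, 0.06, -0.07], "twist": [0, 0, 0]}
    - {"translation": [0.001, 0.06, -0.04], "twist": [0, 0, 0]}
    - {"translation": [0.001, 0.06, 0], "twist": [0, 0, 0]}
    - {"translation": [0.001, 0.06, 0], "twist": [0, 0, 0]}
  grip: 1

```text
t: 47.95
ee_pos: [573.9, 78.7, 320.8]
orientation: [2.204, 2.238, 0.001]
ft_force: [-0.5, 0.3, -0.8]
width: 46.2
```

Request:
send_rows:
  commands:
    - {"translation": [0.002, -0.1, 0], "twist": [0, 0, 0]}
    - {"translation": [0.003, -0.2, 0], "twist": [0, 0, 0]}
    - {"translation": [0.004, -0.32, 0], "twist": [0, 0, 0]}
    - {"translation": [0.006, -0.44, 0], "twist": [0, 0, 0]}
    - {"translation": [0.008, -0.56, 0], "twist": [0, 0, 0]}
    - {"translation": [0.01, -0.68, 0], "twist": [0, 0, 0]}
    - {"translation": [0.012, -0.8, 0], "twist": [0, 0, 0]}
    - {"translation": [0.014, -0.9, 0], "twist": [0, 0, 0]}
    - {"translation": [0.016, -1, 0], "twist": [0, 0, 0]}
    - {"translation": [0.016, -1, 0], "twist": [0, 0, 0]}

```text
t: 48.95
ee_pos: [575.3, -22.6, 320.1]
orientation: [2.205, 2.237, -0.0]
ft_force: [0.6, -0.5, -0.7]
width: 45.7
```

Request:
send_rows:
  commands:
    - {"translation": [0.002, -0.15, 0], "twist": [0, 0, 0]}
    - {"translation": [0.004, -0.3, 0], "twist": [0, 0, 0]}
    - {"translation": [0.006, -0.45, 0], "twist": [0, 0, 0]}
    - {"translation": [0.006, -0.6, 0], "twist": [0, 0, 0]}
    - {"translation": [0.006, -0.8, 0], "twist": [0, 0, 0]}
    - {"translation": [0.006, -1, 0], "twist": [0, 0, 0.1]}
    - {"translation": [0.006, -1, 0], "twist": [0, 0, 0.2]}
    - {"translation": [0.006, -1, 0], "twist": [0, 0, 0.28]}
    - {"translation": [0.006, -1, 0], "twist": [0, 0, 0.28]}
    - {"translation": [0.006, -1, 0], "twist": [0, 0, 0.28]}

```text
t: 49.95
ee_pos: [575.8, -121.9, 320.0]
orientation: [-2.044, -2.386, 0.0]
ft_force: [0.0, 0.4, -1.4]
width: 45.8
```

Request:
send_rows:
  commands:
    - {"translation": [0, -0.2, 0], "twist": [0, 0, 0]}
    - {"translation": [-0.05, -0.5, 0], "twist": [0, 0, 0]}
    - {"translation": [-0.15, -0.8, 0], "twist": [0, 0, 0]}
    - {"translation": [-0.275, -1, 0], "twist": [0, 0, 0]}
    - {"translation": [-0.275, -1, 0], "twist": [0, 0, 0]}
    - {"translation": [-0.275, -1, 0], "twist": [0, 0, 0]}
    - {"translation": [-0.275, -1, 0], "twist": [0, 0, 0]}
    - {"translation": [-0.275, -1, 0], "twist": [0, 0, 0]}
    - {"translation": [-0.275, -1, 0], "twist": [0, 0, 0]}
    - {"translation": [-0.275, -1, 0], "twist": [0, 0, 0]}

```text
t: 50.95
ee_pos: [548.7, -220.8, 320.1]
orientation: [-2.041, -2.388, -0.0]
ft_force: [-0.7, -0.6, -0.0]
width: 46.2
```

Request:
send_rows:
  commands:
    - {"translation": [0, -0.2, 0], "twist": [0, 0, 0]}
    - {"translation": [0, -0.4, 0], "twist": [0, 0, 0]}
    - {"translation": [0, -0.61, 0], "twist": [0, 0, 0]}
    - {"translation": [0, -0.61, 0], "twist": [0, 0, 0]}
    - {"translation": [0, -0.61, 0], "twist": [0, 0, 0]}
    - {"translation": [0, -0.61, 0], "twist": [0, 0, 0]}
    - {"translation": [0, -0.61, 0], "twist": [0, 0, 0]}
    - {"translation": [0, -0.61, 0], "twist": [0, 0, 0]}
    - {"translation": [0, -0.61, 0], "twist": [0, 0, 0]}
    - {"translation": [0, -0.61, 0], "twist": [0, 0, 0]}

```text
t: 51.95
ee_pos: [548.5, -282.1, 320.1]
orientation: [2.042, 2.388, 0.0]
ft_force: [0.0, -0.6, -1.1]
width: 45.8
```

Run:
```python
from h import *
shot('wrist','w12');trayw('w12');print(ctrl.get_obs()['orientation'])
```

```text
15 L -51.0 R 6.1 mid -22.4 at s 108.8
45 L -52.1 R 6.2 mid -23.0 at s 90.2
75 L -53.4 R 6.4 mid -23.5 at s 70.8
105 L -54.6 R 7.2 mid -23.7 at s 50.4
135 L -56.0 R 7.4 mid -24.3 at s 29.1
165 L -57.4 R 7.6 mid -24.9 at s 6.6
dark row 34 s 97.1
dark row 151 s 17.2
dark row 220 s -37.5
cam s 59.2 tcp [ 548.45054026 -282.15758238  320.12422496] 52.0 46.08592367143243
[ 2.04178029e+00  2.38754733e+00 -2.75834264e-05]
```

Run:
```python
from h import *
shot('side','s12');shot('top','t12')
a=load('w12')[0];b=load('s12')[0][140:240,310:410];c=load('t12')[0][170:270,360:480]
o=np.zeros((600,800,3),np.uint8);o[:400,:640]=a
o[400:,:200]=cv2.resize(b,(200,200));o[400:600,220:460]=cv2.resize(c,(240,200));cv2.imwrite('pics/c12.png',o[:,:,::-1])
```

View pics/c12.png

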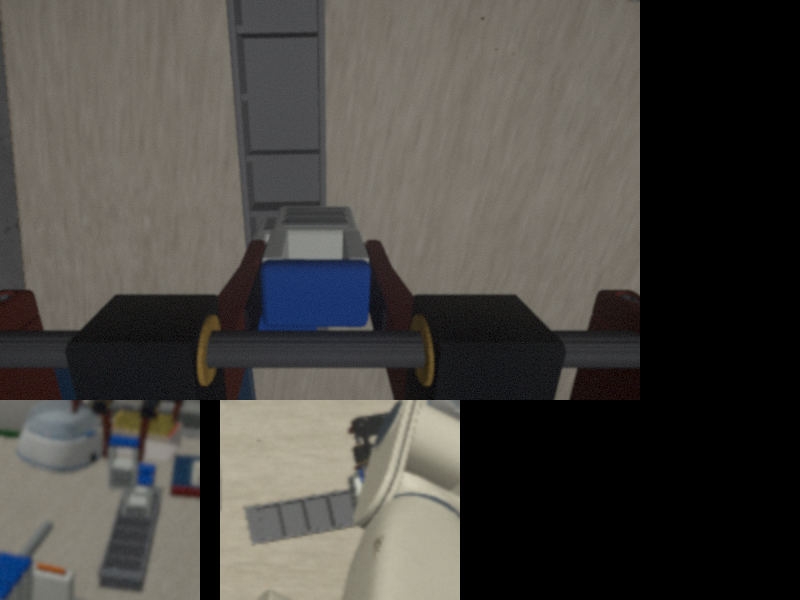

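Run:
```python
from h import *
im,K,T=load('w12');g=cv2.GaussianBlur(cv2.cvtColor(im,cv2.COLOR_RGB2GRAY),(1,5),0).astype(int)
L=[];R=[]
for r in range(5,200,5):
    d=np.where(g[r,215:345]<98)[0]+215
    L.append(onz(K,T,(d[0]-.5,r),34)[:2]);R.append(onz(K,T,(d[-1]+.5,r),34)[:2])
L,R=np.array(L),np.array(R)
pl,pr=np.polyfit(L[:,1],L[:,0],1),np.polyfit(R[:,1],R[:,0],1);print(pl,pr, np.degrees(-np.arctan([pl[0],pr[0]])))
p=g[:230,265:310].mean(1)
for r in range(3,225):
    if p[r]<74 and p[r]==p[max(0,r-7):r+8].min(): print('dark',r,p[r],onz(K,T,(287,r),34))
print('cam',T[:3,3])
# same on w10 for reference width
```

```text
[-1.74135185e-01  4.41277223e+02] [-1.71154556e-01  5.08753006e+02] [9.87816058 9.71232615]
dark 35 41.4 [ 511.48694225 -168.11533927   34.        ]
dark 152 49.022222222222226 [ 522.02573963 -247.42913556   34.        ]
dark 204 49.422222222222224 [ 527.39031989 -287.80235939   34.        ]
dark 220 60.577777777777776 [ 529.13882318 -300.96139724   34.        ]
cam [ 536.20874022 -201.92972635  299.1950146 ]
```

Request:
send_rows:
  commands:
    - {"translation": [-0.1, 0.03, 0], "twist": [0, 0, 0.03]}
    - {"translation": [-0.2, 0.07, 0], "twist": [0, 0, 0.03]}
    - {"translation": [-0.257, 0.07, 0], "twist": [0, 0, 0.03]}
    - {"translation": [-0.257, 0.07, 0], "twist": [0, 0, 0.03]}
    - {"translation": [-0.257, 0.07, 0], "twist": [0, 0, 0.03]}
    - {"translation": [-0.257, 0.07, 0], "twist": [0, 0, 0.03]}
    - {"translation": [-0.257, 0.07, 0], "twist": [0, 0, 0.03]}
    - {"translation": [-0.257, 0.07, 0], "twist": [0, 0, 0.03]}
    - {"translation": [-0.257, 0.07, 0], "twist": [0, 0, 0.03]}
    - {"translation": [-0.257, 0.07, 0], "twist": [0, 0, 0.03]}

```text
t: 53.1
ee_pos: [522.8, -275.3, 320.1]
orientation: [2.024, 2.403, -0.0]
ft_force: [-0.6, -0.2, -1.5]
width: 45.9
```

Run:
```python
from h import *
shot('wrist','w13');trayw('w13',c=(519,-253.1),yaw=9.8);print(ctrl.get_obs()['orientation'])
a=load('w13')[0]
cv2.imwrite('pics/w13.png',a[:,:,::-1])
```

```text
15 L -33.7 R 32.8 mid -0.5 at s 108.1
45 L -33.1 R 32.1 mid -0.5 at s 89.5
75 L -33.9 R 32.8 mid -0.5 at s 70.1
105 L -33.3 R 32.1 mid -0.6 at s 49.7
135 L -33.4 R 32.1 mid -0.6 at s 28.4
165 L -33.5 R 32.2 mid -0.7 at s 6.0
dark row 51 s 85.7
dark row 107 s 48.3
dark row 165 s 6.0
dark row 220 s -38.2
cam s 58.5 tcp [ 522.74527894 -275.35903604  320.03646479] 53.15 45.472562362710235
[-2.02420578e+00 -2.40251818e+00  1.44927302e-05]
```

View pics/w13.png

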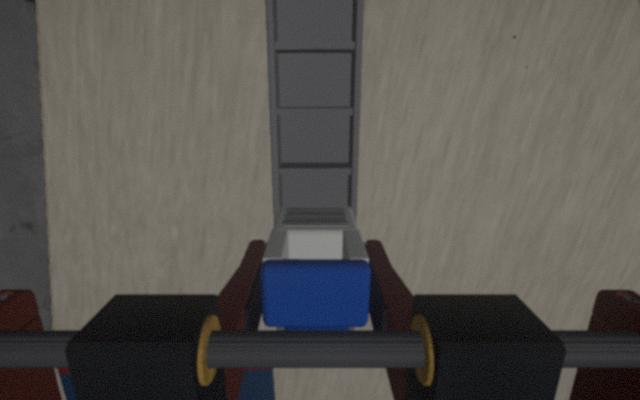

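Request:
send_rows:
  commands:
    - {"translation": [0, 0, -0.1], "twist": [0, 0, 0]}
    - {"translation": [0, 0, -0.2], "twist": [0, 0, 0]}
    - {"translation": [0, 0, -0.3], "twist": [0, 0, 0]}
    - {"translation": [0, 0, -0.4], "twist": [0, 0, 0]}
    - {"translation": [0, 0, -0.5], "twist": [0, 0, 0]}
    - {"translation": [0, 0, -0.6], "twist": [0, 0, 0]}
    - {"translation": [0, 0, -0.7], "twist": [0, 0, 0]}
    - {"translation": [0, 0, -0.77], "twist": [0, 0, 0]}
    - {"translation": [0, 0, -0.8], "twist": [0, 0, 0]}
    - {"translation": [0, 0, -0.8], "twist": [0, 0, 0]}

```text
t: 54.15
ee_pos: [522.7, -275.4, 239.8]
orientation: [-2.024, -2.402, 0.0]
ft_force: [0.5, -1.1, -0.5]
width: 45.7
```

Request:
send_rows:
  commands:
    - {"translation": [0, 0, -0.005], "twist": [0, 0, 0]}
    - {"translation": [0, 0, -0.005], "twist": [0, 0, 0]}
    - {"translation": [0, 0, -0.005], "twist": [0, 0, 0]}
    - {"translation": [0, 0, -0.005], "twist": [0, 0, 0]}
    - {"translation": [0, 0, 0.4], "twist": [0, 0, 0]}
    - {"translation": [0, 0, 0.8], "twist": [0, 0, 0]}
    - {"translation": [0, 0.3, 0.8], "twist": [0, 0, 0]}
    - {"translation": [0.1, 0.7, 0.8], "twist": [0, 0, 0]}
    - {"translation": [0.2, 1, 0.8], "twist": [0, 0, 0]}
    - {"translation": [0.2, 1, 0.8], "twist": [0, 0, 0]}
  grip: -1

```text
t: 55.15
ee_pos: [543.4, -172.6, 320.5]
orientation: [2.02, 2.406, 0.001]
ft_force: [-0.1, 0.6, 0.3]
width: 88.0
```

Request:
send_rows:
  commands:
    - {"translation": [0.15, 0.3, 0], "twist": [0, 0, 0]}
    - {"translation": [0.3, 0.7, 0], "twist": [0, 0, -0.2]}
    - {"translation": [0.3, 1, 0], "twist": [0, 0, -0.31]}
    - {"translation": [0.3, 1, 0], "twist": [0, 0, -0.31]}
    - {"translation": [0.3, 1, 0], "twist": [0, 0, -0.31]}
    - {"translation": [0.3, 1, 0], "twist": [0, 0, -0.31]}
    - {"translation": [0.3, 1, 0], "twist": [0, 0, -0.31]}
    - {"translation": [0.3, 1, 0], "twist": [0, 0, -0.31]}
    - {"translation": [0.3, 1, 0], "twist": [0, 0, -0.31]}
    - {"translation": [0.3, 1, 0], "twist": [0, 0, -0.31]}

```text
t: 56.15
ee_pos: [572.7, -75.7, 320.1]
orientation: [2.205, 2.238, -0.0]
ft_force: [-0.3, -0.5, -0.4]
width: 88.0
```

Request:
send_rows:
  commands:
    - {"translation": [0, 0.3, 0], "twist": [0, 0, 0]}
    - {"translation": [0, 0.7, 0], "twist": [0, 0, 0]}
    - {"translation": [0, 1, 0], "twist": [0, 0, 0]}
    - {"translation": [0, 1, 0], "twist": [0, 0, 0]}
    - {"translation": [0, 1, 0], "twist": [0, 0, 0]}
    - {"translation": [0, 1, 0], "twist": [0, 0, 0]}
    - {"translation": [0, 1, 0], "twist": [0, 0, 0]}
    - {"translation": [0, 1, 0], "twist": [0, 0, 0]}
    - {"translation": [0, 1, 0], "twist": [0, 0, 0]}
    - {"translation": [0, 1, 0], "twist": [0, 0, 0]}

```text
t: 57.15
ee_pos: [572.7, 24.3, 320.1]
orientation: [-2.205, -2.238, 0.0]
ft_force: [-0.2, -0.4, -1.0]
width: 87.8
```

Request:
send_rows:
  commands:
    - {"translation": [0, 0.3, 0], "twist": [0, 0, 0]}
    - {"translation": [0, 0.6, 0], "twist": [0, 0, 0]}
    - {"translation": [0, 0.85, 0], "twist": [0, 0, 0]}
    - {"translation": [0, 0.85, 0], "twist": [0, 0, 0]}
    - {"translation": [0, 0.85, 0], "twist": [0, 0, 0]}
    - {"translation": [0, 0.85, 0], "twist": [0, 0, 0]}
    - {"translation": [0, 0.85, 0], "twist": [0, 0, 0]}
    - {"translation": [0, 0.85, 0], "twist": [0, 0, 0]}
    - {"translation": [0, 0.85, 0], "twist": [0, 0, 0]}
    - {"translation": [0, 0.85, 0], "twist": [0, 0, 0]}

```text
t: 58.15
ee_pos: [572.8, 109.3, 320.1]
orientation: [2.205, 2.238, 0.0]
ft_force: [0.9, 0.6, -0.1]
width: 87.8
```

Run:
```python
from h import *
shot('wrist','w14');o=ctrl.get_obs();print(o['t'],o['ee_pos'],o['orientation'])
blues('w14');print(grip_y('w14'));shot('top','t14');print(traypose('t14',(365,190,475,255))[:3])
im=load('t14')[0];h=cv2.cvtColor(im,cv2.COLOR_RGB2HSV);m=cv2.inRange(h,(108,120,60),(130,255,255));_,K,T=load('t14')
k,l,st,ce=cv2.connectedComponentsWithStats(m)
for i in range(1,k):
    if st[i,4]>40 and 370<ce[i][0]<480 and 180<ce[i][1]<260: print(st[i],onz(K,T,ce[i],89))
```

```text
58.2 [572.70949174 109.42331839 320.08475086] [ 2.20455811e+00  2.23818921e+00 -1.90904837e-05]
w14 [ 254   82  121   79 9126] x 571.9 c from -y edge 180.0 from +y edge z163/z153 178.9 179.2
w14 [ 259  171  112   71 7538] x 572.5 c from -y edge 146.1 from +y edge z163/z153 146.0 143.9
w14 [ 263  245  105   65 6503] x 573.2 c from -y edge 113.6 from +y edge z163/z153 114.7 110.3Traceback (most recent call last):
  File "<stdin>", line 3, in <module>
  File "h.py", line 32, in grip_y
    m[200:]=0;m[:,:250]=0;m[:,380:]=0;M=cv2.moments(m,True);return M['m00'],onz(K,T,(M['m10']/M['m00'],M['m01']/M['m00']),z)
                                                                                     ~~~~~~~~^~~~~~~~~
ZeroDivisionError: float division by zero
```

Request:
send_rows:
  commands:
    - {"translation": [0.004, 0.032, -0.07], "twist": [0, 0, 0]}
    - {"translation": [0.004, 0.032, -0.07], "twist": [0, 0, 0]}
    - {"translation": [0.004, 0.032, -0.07], "twist": [0, 0, 0]}
    - {"translation": [0.004, 0.032, -0.07], "twist": [0, 0, 0]}
    - {"translation": [0.004, 0.032, -0.07], "twist": [0, 0, 0]}
    - {"translation": [0.004, 0.032, -0.07], "twist": [0, 0, 0]}
    - {"translation": [0.004, 0.032, -0.07], "twist": [0, 0, 0]}
    - {"translation": [0.004, 0.032, -0.04], "twist": [0, 0, 0]}
    - {"translation": [0.004, 0.032, 0], "twist": [0, 0, 0]}
    - {"translation": [0.004, 0.032, 0], "twist": [0, 0, 0]}
  grip: 1

```text
t: 59.2
ee_pos: [573.3, 112.9, 320.8]
orientation: [2.204, 2.238, 0.001]
ft_force: [-0.1, 0.9, -0.4]
width: 45.9
```

Request:
send_rows:
  commands:
    - {"translation": [0.002, -0.1, 0], "twist": [0, 0, 0]}
    - {"translation": [0.003, -0.2, 0], "twist": [0, 0, 0]}
    - {"translation": [0.004, -0.32, 0], "twist": [0, 0, 0]}
    - {"translation": [0.006, -0.44, 0], "twist": [0, 0, 0]}
    - {"translation": [0.008, -0.56, 0], "twist": [0, 0, 0]}
    - {"translation": [0.01, -0.68, 0], "twist": [0, 0, 0]}
    - {"translation": [0.012, -0.8, 0], "twist": [0, 0, 0]}
    - {"translation": [0.014, -0.9, 0], "twist": [0, 0, 0]}
    - {"translation": [0.016, -1, 0], "twist": [0, 0, 0]}
    - {"translation": [0.016, -1, 0], "twist": [0, 0, 0]}

```text
t: 60.2
ee_pos: [574.7, 11.7, 320.1]
orientation: [2.205, 2.237, -0.0]
ft_force: [0.1, 1.4, -1.3]
width: 45.6
```

Request:
send_rows:
  commands:
    - {"translation": [0.002, -0.1, 0], "twist": [0, 0, 0]}
    - {"translation": [0.004, -0.2, 0], "twist": [0, 0, 0]}
    - {"translation": [0.006, -0.32, 0], "twist": [0, 0, 0]}
    - {"translation": [0.008, -0.44, 0], "twist": [0, 0, 0]}
    - {"translation": [0.01, -0.56, 0], "twist": [0, 0, 0]}
    - {"translation": [0.012, -0.68, 0], "twist": [0, 0, 0]}
    - {"translation": [0.013, -0.8, 0], "twist": [0, 0, 0]}
    - {"translation": [0.014, -0.9, 0], "twist": [0, 0, 0]}
    - {"translation": [0.014, -1, 0], "twist": [0, 0, 0]}
    - {"translation": [0.014, -1, 0], "twist": [0, 0, 0]}

```text
t: 61.2
ee_pos: [576.1, -88.4, 320.1]
orientation: [2.205, 2.237, -0.0]
ft_force: [-0.2, 0.6, -0.8]
width: 45.6
```

Request:
send_rows:
  commands:
    - {"translation": [0, -0.2, 0], "twist": [0, 0, 0]}
    - {"translation": [-0.1, -0.4, 0], "twist": [0, 0, 0.1]}
    - {"translation": [-0.2, -0.7, 0], "twist": [0, 0, 0.2]}
    - {"translation": [-0.4, -1, 0], "twist": [0, 0, 0.31]}
    - {"translation": [-0.4, -1, 0], "twist": [0, 0, 0.31]}
    - {"translation": [-0.4, -1, 0], "twist": [0, 0, 0.31]}
    - {"translation": [-0.4, -1, 0], "twist": [0, 0, 0.31]}
    - {"translation": [-0.4, -1, 0], "twist": [0, 0, 0.31]}
    - {"translation": [-0.4, -1, 0], "twist": [0, 0, 0.31]}
    - {"translation": [-0.4, -1, 0], "twist": [0, 0, 0.31]}

```text
t: 62.2
ee_pos: [536.4, -186.6, 320.1]
orientation: [2.023, 2.403, 0.0]
ft_force: [-0.1, 0.2, -0.4]
width: 45.5
```

Request:
send_rows:
  commands:
    - {"translation": [-0.1, -0.2, 0], "twist": [0, 0, 0]}
    - {"translation": [-0.21, -0.435, 0], "twist": [0, 0, 0]}
    - {"translation": [-0.21, -0.435, 0], "twist": [0, 0, 0]}
    - {"translation": [-0.21, -0.435, 0], "twist": [0, 0, 0]}
    - {"translation": [-0.21, -0.435, 0], "twist": [0, 0, 0]}
    - {"translation": [-0.21, -0.435, 0], "twist": [0, 0, 0]}
    - {"translation": [-0.21, -0.435, 0], "twist": [0, 0, 0]}
    - {"translation": [-0.21, -0.435, 0], "twist": [0, 0, 0]}
    - {"translation": [-0.21, -0.435, 0], "twist": [0, 0, 0]}
    - {"translation": [-0.21, -0.435, 0], "twist": [0, 0, 0]}

```text
t: 63.2
ee_pos: [515.1, -230.5, 320.1]
orientation: [-2.024, -2.403, 0.0]
ft_force: [-0.3, -0.1, -0.7]
width: 45.9
```

Run:
```python
from h import *
shot('wrist','w15');trayw('w15',c=(519,-253.1),yaw=9.8);print(ctrl.get_obs()['orientation'])
```

```text
15 L -34.2 R 32.9 mid -0.7 at s 153.5
45 L -33.7 R 32.9 mid -0.4 at s 134.9
75 L -33.1 R 32.9 mid -0.1 at s 115.5
105 L -33.2 R 32.3 mid -0.4 at s 95.2
135 L -33.3 R 32.3 mid -0.5 at s 73.8
165 L -33.4 R 32.3 mid -0.5 at s 51.4
dark row 51 s 131.1
dark row 108 s 93.0
dark row 165 s 51.4
dark row 220 s 7.2
cam s 104.0 tcp [ 515.12446779 -230.57977615  320.07591176] 63.25 45.54718618388788
[-2.02405116e+00 -2.40261073e+00  6.10962798e-05]
```

Request:
send_rows:
  commands:
    - {"translation": [0, -0.004, -0.1], "twist": [0, 0, 0]}
    - {"translation": [0, -0.004, -0.2], "twist": [0, 0, 0]}
    - {"translation": [0, -0.004, -0.3], "twist": [0, 0, 0]}
    - {"translation": [0, -0.004, -0.4], "twist": [0, 0, 0]}
    - {"translation": [0, -0.004, -0.5], "twist": [0, 0, 0]}
    - {"translation": [0, -0.004, -0.6], "twist": [0, 0, 0]}
    - {"translation": [0, -0.004, -0.7], "twist": [0, 0, 0]}
    - {"translation": [0, -0.004, -0.77], "twist": [0, 0, 0]}
    - {"translation": [0, -0.004, -0.8], "twist": [0, 0, 0]}
    - {"translation": [0, -0.004, -0.8], "twist": [0, 0, 0]}

```text
t: 64.25
ee_pos: [515.1, -231.1, 239.8]
orientation: [-2.024, -2.402, 0.0]
ft_force: [-0.6, 1.0, -1.1]
width: 46.0
```

Request:
send_rows:
  commands:
    - {"translation": [0, 0, -0.005], "twist": [0, 0, 0]}
    - {"translation": [0, 0, -0.005], "twist": [0, 0, 0]}
    - {"translation": [0, 0, -0.005], "twist": [0, 0, 0]}
    - {"translation": [0, 0, -0.005], "twist": [0, 0, 0]}
    - {"translation": [0, 0, 0.4], "twist": [0, 0, 0]}
    - {"translation": [0, 0, 0.8], "twist": [0, 0, 0]}
    - {"translation": [0, 0.3, 0.8], "twist": [0, 0, 0]}
    - {"translation": [0.1, 0.7, 0.8], "twist": [0, 0, 0]}
    - {"translation": [0.3, 1, 0.8], "twist": [0, 0, 0]}
    - {"translation": [0.3, 1, 0.8], "twist": [0, 0, 0]}
  grip: -1

```text
t: 65.25
ee_pos: [546.6, -128.3, 320.7]
orientation: [2.019, 2.405, 0.002]
ft_force: [0.1, -0.5, 0.0]
width: 88.1
```

Request:
send_rows:
  commands:
    - {"translation": [0.15, 0.3, 0], "twist": [0, 0, 0]}
    - {"translation": [0.275, 0.7, 0], "twist": [0, 0, -0.2]}
    - {"translation": [0.275, 1, 0], "twist": [0, 0, -0.31]}
    - {"translation": [0.275, 1, 0], "twist": [0, 0, -0.31]}
    - {"translation": [0.275, 1, 0], "twist": [0, 0, -0.31]}
    - {"translation": [0.275, 1, 0], "twist": [0, 0, -0.31]}
    - {"translation": [0.275, 1, 0], "twist": [0, 0, -0.31]}
    - {"translation": [0.275, 1, 0], "twist": [0, 0, -0.31]}
    - {"translation": [0.275, 1, 0], "twist": [0, 0, -0.31]}
    - {"translation": [0.275, 1, 0], "twist": [0, 0, -0.31]}

```text
t: 66.25
ee_pos: [572.6, -31.5, 320.1]
orientation: [2.205, 2.238, -0.0]
ft_force: [0.4, 0.5, -0.5]
width: 88.1
```

Request:
send_rows:
  commands:
    - {"translation": [0, 0.3, 0], "twist": [0, 0, 0]}
    - {"translation": [0, 0.7, 0], "twist": [0, 0, 0]}
    - {"translation": [0, 1, 0], "twist": [0, 0, 0]}
    - {"translation": [0, 1, 0], "twist": [0, 0, 0]}
    - {"translation": [0, 1, 0], "twist": [0, 0, 0]}
    - {"translation": [0, 1, 0], "twist": [0, 0, 0]}
    - {"translation": [0, 1, 0], "twist": [0, 0, 0]}
    - {"translation": [0, 1, 0], "twist": [0, 0, 0]}
    - {"translation": [0, 1, 0], "twist": [0, 0, 0]}
    - {"translation": [0, 1, 0], "twist": [0, 0, 0]}

```text
t: 67.25
ee_pos: [572.6, 68.5, 320.1]
orientation: [2.205, 2.238, 0.0]
ft_force: [-0.0, 0.6, -0.6]
width: 88.0
```

Request:
send_rows:
  commands:
    - {"translation": [0, 0.3, 0], "twist": [0, 0, 0]}
    - {"translation": [0, 0.6, 0], "twist": [0, 0, 0]}
    - {"translation": [0, 0.73, 0], "twist": [0, 0, 0]}
    - {"translation": [0, 0.73, 0], "twist": [0, 0, 0]}
    - {"translation": [0, 0.73, 0], "twist": [0, 0, 0]}
    - {"translation": [0, 0.73, 0], "twist": [0, 0, 0]}
    - {"translation": [0, 0.73, 0], "twist": [0, 0, 0]}
    - {"translation": [0, 0.73, 0], "twist": [0, 0, 0]}
    - {"translation": [0, 0.73, 0], "twist": [0, 0, 0]}
    - {"translation": [0, 0.73, 0], "twist": [0, 0, 0]}

```text
t: 68.25
ee_pos: [572.7, 141.7, 320.1]
orientation: [2.205, 2.238, -0.0]
ft_force: [-0.6, -0.3, -0.4]
width: 87.8
```

Run:
```python
from h import *
shot('wrist','w16');o=ctrl.get_obs();print(o['t'],o['ee_pos'],o['orientation'])
blues('w16');shot('top','t16')
im,K,T=load('t16');h=cv2.cvtColor(im,cv2.COLOR_RGB2HSV);m=cv2.inRange(h,(108,120,60),(130,255,255))
k,l,st,ce=cv2.connectedComponentsWithStats(m)
for i in range(1,k):
    if st[i,4]>40 and 370<ce[i][0]<480 and 180<ce[i][1]<260: print(st[i],onz(K,T,ce[i],89))
print(traypose('t16',(365,190,475,255))[:3])
```

```text
68.3 [572.63200654 141.78421677 320.10300717] [2.20440321e+00 2.23834603e+00 2.37982608e-05]
w16 [ 257  166  113   71 7615] x 571.8 c from -y edge 180.7 from +y edge z163/z153 180.4 178.4
w16 [ 261  244  106   65 6487] x 572.5 c from -y edge 146.5 from +y edge z163/z153 147.5 143.1
[447 210  11  14 109] [ 540.70284921 -365.31166912   89.        ]
[435 213  11  13 105] [ 532.28240272 -321.82941397   89.        ]
[422 215  11  14 107] [ 524.33724627 -277.37088659   89.        ]
[409 217  11  14 109] [ 516.45180269 -233.52158986   89.        ]
(array([ 518.83709717, -254.09170532]), np.float32(9.783752), (69.2816162109375, 308.7071228027344))
```

Request:
send_rows:
  commands:
    - {"translation": [0, 0.036, -0.07], "twist": [0, 0, 0]}
    - {"translation": [0, 0.036, -0.07], "twist": [0, 0, 0]}
    - {"translation": [0, 0.036, -0.07], "twist": [0, 0, 0]}
    - {"translation": [0, 0.036, -0.07], "twist": [0, 0, 0]}
    - {"translation": [0, 0.036, -0.07], "twist": [0, 0, 0]}
    - {"translation": [0, 0.036, -0.07], "twist": [0, 0, 0]}
    - {"translation": [0, 0.036, -0.07], "twist": [0, 0, 0]}
    - {"translation": [0, 0.036, -0.04], "twist": [0, 0, 0]}
    - {"translation": [0, 0.036, 0], "twist": [0, 0, 0]}
    - {"translation": [0, 0.036, 0], "twist": [0, 0, 0]}
  grip: 1

```text
t: 69.35
ee_pos: [572.8, 145.6, 320.8]
orientation: [2.204, 2.238, 0.001]
ft_force: [0.2, -0.2, -0.6]
width: 45.7
```

Request:
send_rows:
  commands:
    - {"translation": [0.002, -0.1, 0], "twist": [0, 0, 0]}
    - {"translation": [0.003, -0.2, 0], "twist": [0, 0, 0]}
    - {"translation": [0.004, -0.32, 0], "twist": [0, 0, 0]}
    - {"translation": [0.006, -0.44, 0], "twist": [0, 0, 0]}
    - {"translation": [0.008, -0.56, 0], "twist": [0, 0, 0]}
    - {"translation": [0.01, -0.68, 0], "twist": [0, 0, 0]}
    - {"translation": [0.012, -0.8, 0], "twist": [0, 0, 0]}
    - {"translation": [0.014, -0.9, 0], "twist": [0, 0, 0]}
    - {"translation": [0.016, -1, 0], "twist": [0, 0, 0]}
    - {"translation": [0.016, -1, 0], "twist": [0, 0, 0]}

```text
t: 70.35
ee_pos: [574.2, 44.3, 320.1]
orientation: [2.205, 2.237, -0.0]
ft_force: [-0.1, 0.0, -0.9]
width: 46.1
```

Request:
send_rows:
  commands:
    - {"translation": [0.002, -0.1, 0], "twist": [0, 0, 0]}
    - {"translation": [0.004, -0.2, 0], "twist": [0, 0, 0]}
    - {"translation": [0.006, -0.32, 0], "twist": [0, 0, 0]}
    - {"translation": [0.008, -0.44, 0], "twist": [0, 0, 0]}
    - {"translation": [0.01, -0.56, 0], "twist": [0, 0, 0]}
    - {"translation": [0.012, -0.68, 0], "twist": [0, 0, 0]}
    - {"translation": [0.013, -0.8, 0], "twist": [0, 0, 0]}
    - {"translation": [0.014, -0.9, 0], "twist": [0, 0, 0]}
    - {"translation": [0.016, -1, 0], "twist": [0, 0, 0]}
    - {"translation": [0.016, -1, 0], "twist": [0, 0, 0]}

```text
t: 71.35
ee_pos: [575.9, -55.7, 320.1]
orientation: [2.205, 2.237, 0.0]
ft_force: [-0.7, 0.0, -1.0]
width: 46.1
```

Request:
send_rows:
  commands:
    - {"translation": [0, -0.15, 0], "twist": [0, 0, 0]}
    - {"translation": [0, -0.3, 0], "twist": [0, 0, 0]}
    - {"translation": [0, -0.5, 0], "twist": [0, 0, 0.1]}
    - {"translation": [-0.2, -0.8, 0], "twist": [0, 0, 0.2]}
    - {"translation": [-0.4, -1, 0], "twist": [0, 0, 0.31]}
    - {"translation": [-0.4, -1, 0], "twist": [0, 0, 0.31]}
    - {"translation": [-0.4, -1, 0], "twist": [0, 0, 0.31]}
    - {"translation": [-0.4, -1, 0], "twist": [0, 0, 0.31]}
    - {"translation": [-0.4, -1, 0], "twist": [0, 0, 0.31]}
    - {"translation": [-0.4, -1, 0], "twist": [0, 0, 0.31]}

```text
t: 72.35
ee_pos: [536.3, -153.9, 320.1]
orientation: [2.023, 2.403, 0.0]
ft_force: [-0.7, -0.1, -0.5]
width: 45.5
```

Request:
send_rows:
  commands:
    - {"translation": [-0.14, -0.16, 0], "twist": [0, 0, 0]}
    - {"translation": [-0.28, -0.32, 0], "twist": [0, 0, 0]}
    - {"translation": [-0.28, -0.32, 0], "twist": [0, 0, 0]}
    - {"translation": [-0.28, -0.32, 0], "twist": [0, 0, 0]}
    - {"translation": [-0.28, -0.32, 0], "twist": [0, 0, 0]}
    - {"translation": [-0.28, -0.32, 0], "twist": [0, 0, 0]}
    - {"translation": [-0.28, -0.32, 0], "twist": [0, 0, 0]}
    - {"translation": [-0.28, -0.32, 0], "twist": [0, 0, 0]}
    - {"translation": [-0.28, -0.32, 0], "twist": [0, 0, 0]}
    - {"translation": [-0.28, -0.32, 0], "twist": [0, 0, 0]}

```text
t: 73.35
ee_pos: [507.8, -186.4, 320.1]
orientation: [-2.024, -2.403, -0.0]
ft_force: [0.6, -0.6, -0.6]
width: 45.7
```

Run:
```python
from h import *
shot('wrist','w17');trayw('w17',c=(519,-253.1),yaw=9.8);print(ctrl.get_obs()['orientation'])
```

```text
15 L 33.2 R 57.4 mid 45.3 at s 198.2
45 no
75 no
105 L -34.3 R 33.3 mid -0.5 at s 139.9
135 L -32.9 R 32.6 mid -0.2 at s 118.6
165 L -33.1 R 32.6 mid -0.2 at s 96.2
dark row 115 s 132.9
dark row 165 s 96.1
dark row 213 s 57.9
cam s 148.7 tcp [ 507.81304561 -186.4176672   320.05630485] 73.4 45.265480031880465
[-2.02412551e+00 -2.40254593e+00  5.55251169e-05]
```

Request:
send_rows:
  commands:
    - {"translation": [-0.002, -0.002, -0.1], "twist": [0, 0, 0]}
    - {"translation": [-0.002, -0.002, -0.2], "twist": [0, 0, 0]}
    - {"translation": [-0.002, -0.002, -0.3], "twist": [0, 0, 0]}
    - {"translation": [-0.002, -0.002, -0.4], "twist": [0, 0, 0]}
    - {"translation": [-0.002, -0.002, -0.5], "twist": [0, 0, 0]}
    - {"translation": [-0.002, -0.002, -0.6], "twist": [0, 0, 0]}
    - {"translation": [-0.002, -0.002, -0.7], "twist": [0, 0, 0]}
    - {"translation": [-0.002, -0.002, -0.77], "twist": [0, 0, 0]}
    - {"translation": [-0.002, -0.002, -0.8], "twist": [0, 0, 0]}
    - {"translation": [-0.002, -0.002, -0.8], "twist": [0, 0, 0]}

```text
t: 74.4
ee_pos: [507.6, -186.7, 239.8]
orientation: [-2.024, -2.402, 0.0]
ft_force: [0.4, 0.1, -1.0]
width: 46.0
```

Request:
send_rows:
  commands:
    - {"translation": [0, 0, -0.005], "twist": [0, 0, 0]}
    - {"translation": [0, 0, -0.005], "twist": [0, 0, 0]}
    - {"translation": [0, 0, -0.005], "twist": [0, 0, 0]}
    - {"translation": [0, 0, -0.005], "twist": [0, 0, 0]}
    - {"translation": [0, 0, 0.4], "twist": [0, 0, 0]}
    - {"translation": [0, 0, 0.8], "twist": [0, 0, 0]}
    - {"translation": [0, 0.3, 0.8], "twist": [0, 0, 0]}
    - {"translation": [0.1, 0.7, 0.8], "twist": [0, 0, 0]}
    - {"translation": [0.3, 1, 0.8], "twist": [0, 0, 0]}
    - {"translation": [0.3, 1, 0.8], "twist": [0, 0, 0]}
  grip: -1

```text
t: 75.4
ee_pos: [539.2, -84.0, 320.7]
orientation: [2.019, 2.404, 0.003]
ft_force: [-0.9, 0.6, -0.1]
width: 87.6
```

Request:
send_rows:
  commands:
    - {"translation": [0.15, 0.3, 0], "twist": [0, 0, 0]}
    - {"translation": [0.34, 0.7, 0], "twist": [0, 0, -0.2]}
    - {"translation": [0.34, 1, 0], "twist": [0, 0, -0.31]}
    - {"translation": [0.34, 1, 0], "twist": [0, 0, -0.31]}
    - {"translation": [0.34, 1, 0], "twist": [0, 0, -0.31]}
    - {"translation": [0.34, 1, 0], "twist": [0, 0, -0.31]}
    - {"translation": [0.34, 1, 0], "twist": [0, 0, -0.31]}
    - {"translation": [0.34, 1, 0], "twist": [0, 0, -0.31]}
    - {"translation": [0.34, 1, 0], "twist": [0, 0, -0.31]}
    - {"translation": [0.34, 1, 0], "twist": [0, 0, -0.31]}

```text
t: 76.4
ee_pos: [571.6, 12.9, 320.1]
orientation: [2.205, 2.238, 0.0]
ft_force: [-0.4, 0.1, -0.3]
width: 87.7
```

Request:
send_rows:
  commands:
    - {"translation": [0, 0.3, 0], "twist": [0.1, 0, 0]}
    - {"translation": [0, 0.7, 0], "twist": [0.3, 0, 0]}
    - {"translation": [0, 1, 0], "twist": [0.5, 0, 0]}
    - {"translation": [0, 1, 0], "twist": [0.5, 0, 0]}
    - {"translation": [0, 1, 0], "twist": [0.5, 0, 0]}
    - {"translation": [0, 1, 0], "twist": [0.5, 0, 0]}
    - {"translation": [0, 1, 0], "twist": [0.5, 0, 0]}
    - {"translation": [0, 1, 0], "twist": [0.5, 0, 0]}
    - {"translation": [0, 1, 0], "twist": [0.5, 0, 0]}
    - {"translation": [0, 1, 0], "twist": [0.5, 0, 0]}

```text
t: 77.4
ee_pos: [571.6, 113.1, 320.1]
orientation: [-2.073, -2.105, -0.265]
ft_force: [0.5, 0.5, 0.5]
width: 87.8
```

Run:
```python
from h import *
from scipy.spatial.transform import Rotation as Rn
shot('wrist','w18');o=ctrl.get_obs();print(o['t'],o['ee_pos'],Rn.from_rotvec(o['orientation']).as_matrix().round(3))
blues('w18');im,K,T=load('w18');print(T[:3,3])
```

```text
77.45 [571.62128442 113.14619368 320.10822999] [[-0.015  1.     0.   ]
 [ 0.969  0.015  0.247]
 [ 0.247  0.004 -0.969]]
w18 [ 265  190  101   65 6424] x 571.8 c from -y edge 180.3 from +y edge z163/z153 179.2 179.0
[570.65711276 196.6268197  319.68650249]
```

Request:
send_rows:
  commands:
    - {"translation": [0.003, 0.261, -0.122], "twist": [0, 0, 0]}
    - {"translation": [0.003, 0.261, -0.122], "twist": [0, 0, 0]}
    - {"translation": [0.003, 0.261, -0.122], "twist": [0, 0, 0]}
    - {"translation": [0.003, 0.261, -0.122], "twist": [0, 0, 0]}
    - {"translation": [0.003, 0.261, -0.122], "twist": [0, 0, 0]}
    - {"translation": [0.003, 0.261, -0.122], "twist": [0, 0, 0]}
    - {"translation": [0.003, 0.261, -0.122], "twist": [0, 0, 0]}
    - {"translation": [0.003, 0.261, -0.122], "twist": [0, 0, 0]}
    - {"translation": [0.003, 0.261, -0.09], "twist": [0, 0, 0]}
    - {"translation": [0.003, 0.261, -0.052], "twist": [0, 0, 0]}
  grip: 1

```text
t: 78.45
ee_pos: [571.8, 139.5, 314.9]
orientation: [-2.073, -2.105, -0.264]
ft_force: [-0.0, -0.5, -0.2]
width: 45.9
```

Request:
send_rows:
  commands:
    - {"translation": [0, 0, 0], "twist": [0, 0, 0]}
    - {"translation": [0.003, -0.1, 0], "twist": [0, 0, 0]}
    - {"translation": [0.004, -0.22, 0], "twist": [0, 0, 0]}
    - {"translation": [0.006, -0.34, 0], "twist": [0, 0, 0]}
    - {"translation": [0.008, -0.46, 0], "twist": [0, 0, 0]}
    - {"translation": [0.01, -0.58, 0], "twist": [0, 0, 0]}
    - {"translation": [0.012, -0.7, 0], "twist": [0, 0, 0]}
    - {"translation": [0.014, -0.82, 0], "twist": [0, 0, 0]}
    - {"translation": [0.016, -0.94, 0], "twist": [0, 0, 0]}
    - {"translation": [0.016, -1, 0], "twist": [0, 0, 0]}

```text
t: 79.45
ee_pos: [573.6, 38.2, 314.9]
orientation: [-2.074, -2.105, -0.265]
ft_force: [0.7, 1.2, -0.9]
width: 45.6
```

Request:
send_rows:
  commands:
    - {"translation": [0.002, -0.1, 0], "twist": [0, 0, 0]}
    - {"translation": [0.004, -0.2, 0], "twist": [0, 0, 0]}
    - {"translation": [0.006, -0.32, 0], "twist": [0, 0, 0]}
    - {"translation": [0.008, -0.44, 0], "twist": [0, 0, 0]}
    - {"translation": [0.01, -0.56, 0], "twist": [0, 0, 0]}
    - {"translation": [0.012, -0.68, 0], "twist": [0, 0, 0]}
    - {"translation": [0.013, -0.8, 0], "twist": [0, 0, 0]}
    - {"translation": [0.014, -0.9, 0], "twist": [0, 0, 0]}
    - {"translation": [0.016, -1, 0], "twist": [0, 0, 0]}
    - {"translation": [0.016, -1, 0], "twist": [0, 0, 0]}

```text
t: 80.45
ee_pos: [575.2, -61.8, 314.9]
orientation: [-2.074, -2.104, -0.265]
ft_force: [-0.6, 0.0, -0.9]
width: 46.0
```

Request:
send_rows:
  commands:
    - {"translation": [0.003, -0.15, 0], "twist": [0, 0, 0]}
    - {"translation": [0.005, -0.3, 0], "twist": [0, 0, 0]}
    - {"translation": [0.007, -0.45, 0], "twist": [0, 0, 0]}
    - {"translation": [0.008, -0.6, 0], "twist": [0, 0, 0]}
    - {"translation": [0.008, -0.8, 0], "twist": [0, 0, 0]}
    - {"translation": [0.008, -1, 0], "twist": [0, 0, 0]}
    - {"translation": [0.008, -1, 0], "twist": [0, 0, 0.1]}
    - {"translation": [0.008, -1, 0], "twist": [0, 0, 0.2]}
    - {"translation": [0.008, -1, 0], "twist": [0, 0, 0.31]}
    - {"translation": [0.008, -1, 0], "twist": [0, 0, 0.31]}

```text
t: 81.45
ee_pos: [575.9, -161.5, 314.8]
orientation: [-1.897, -2.251, -0.243]
ft_force: [0.5, 0.4, -0.9]
width: 45.8
```

Request:
send_rows:
  commands:
    - {"translation": [-0.2, -0.1, 0], "twist": [0, 0, 0]}
    - {"translation": [-0.45, -0.21, 0], "twist": [0, 0, 0]}
    - {"translation": [-0.69, -0.21, 0], "twist": [0, 0, 0]}
    - {"translation": [-0.69, -0.21, 0], "twist": [0, 0, 0]}
    - {"translation": [-0.69, -0.21, 0], "twist": [0, 0, 0]}
    - {"translation": [-0.69, -0.21, 0], "twist": [0, 0, 0]}
    - {"translation": [-0.69, -0.21, 0], "twist": [0, 0, 0]}
    - {"translation": [-0.69, -0.21, 0], "twist": [0, 0, 0]}
    - {"translation": [-0.69, -0.21, 0], "twist": [0, 0, 0]}
    - {"translation": [-0.69, -0.21, 0], "twist": [0, 0, 0]}

```text
t: 82.45
ee_pos: [507.1, -181.4, 314.8]
orientation: [-1.896, -2.251, -0.243]
ft_force: [0.7, -0.5, -1.2]
width: 45.9
```

Run:
```python
from h import *
from scipy.spatial.transform import Rotation as Rn
shot('wrist','w19');trayw('w19',c=(519,-253.1),yaw=9.8);o=ctrl.get_obs();R=Rn.from_rotvec(o['orientation']).as_matrix()
print(R.round(3),'grasp',o['ee_pos']+163*R[:,2])
```

```text
15 L 46.2 R 67.0 mid 56.6 at s 286.3
45 L 42.5 R 67.2 mid 54.9 at s 263.7
75 L 39.5 R 67.5 mid 53.5 at s 240.9
105 L 35.7 R 67.7 mid 51.7 at s 217.9
135 L 32.7 R 67.9 mid 50.3 at s 194.7
165 no
cam s 156.2 tcp [ 507.04184062 -181.46886431  314.81840051] 82.5 46.093520942494884
[[-0.165  0.986 -0.038]
 [ 0.955  0.169  0.244]
 [ 0.247  0.004 -0.969]] grasp [ 500.80555976 -141.62580732  156.88601114]
```

View pics/w19.png

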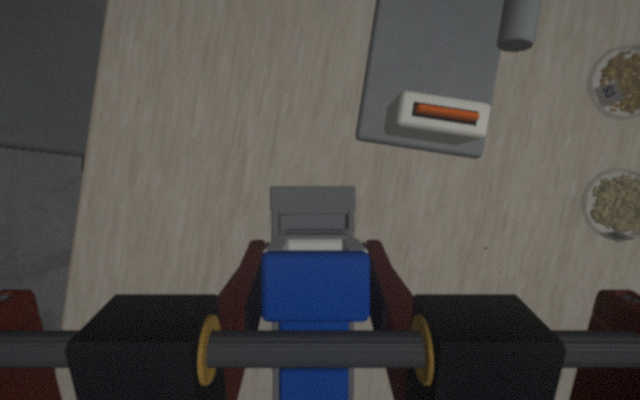

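Request:
send_rows:
  commands:
    - {"translation": [-0.009, -0.007, -0.1], "twist": [0, 0, 0]}
    - {"translation": [-0.009, -0.007, -0.2], "twist": [0, 0, 0]}
    - {"translation": [-0.009, -0.007, -0.3], "twist": [0, 0, 0]}
    - {"translation": [-0.009, -0.007, -0.4], "twist": [0, 0, 0]}
    - {"translation": [-0.009, -0.007, -0.5], "twist": [0, 0, 0]}
    - {"translation": [-0.009, -0.007, -0.6], "twist": [0, 0, 0]}
    - {"translation": [-0.009, -0.007, -0.7], "twist": [0, 0, 0]}
    - {"translation": [-0.009, -0.007, -0.77], "twist": [0, 0, 0]}
    - {"translation": [-0.009, -0.007, -0.8], "twist": [0, 0, 0]}
    - {"translation": [-0.009, -0.007, -0.8], "twist": [0, 0, 0]}

```text
t: 83.5
ee_pos: [506.1, -182.3, 234.7]
orientation: [-1.896, -2.251, -0.243]
ft_force: [0.1, 0.6, -0.4]
width: 45.3
```

Request:
send_rows:
  commands:
    - {"translation": [0, 0, -0.005], "twist": [0, 0, 0]}
    - {"translation": [0, 0, -0.005], "twist": [0, 0, 0]}
    - {"translation": [0, 0, -0.005], "twist": [0, 0, 0]}
    - {"translation": [0, 0, -0.005], "twist": [0, 0, 0]}
    - {"translation": [0, 0, -0.005], "twist": [0, 0, 0]}
    - {"translation": [0, 0, 0.3], "twist": [0, 0, 0]}
    - {"translation": [0, 0, 0.6], "twist": [0, 0, 0]}
    - {"translation": [0, 0, 1], "twist": [0, 0, 0]}
    - {"translation": [0, 0, 1], "twist": [0, 0, 0]}
    - {"translation": [0, 0, 1], "twist": [0, 0, 0]}
  grip: -1

```text
t: 84.5
ee_pos: [506.1, -182.3, 335.6]
orientation: [-1.897, -2.253, -0.244]
ft_force: [-0.4, -0.7, -0.3]
width: 87.5
```

Request:
send_rows:
  commands:
    - {"translation": [0.2, 0.3, 0.3], "twist": [-0.2, 0, 0]}
    - {"translation": [0.4, 0.6, 0.7], "twist": [-0.5, 0, -0.15]}
    - {"translation": [0.62, 1, 1], "twist": [-0.5, 0, -0.31]}
    - {"translation": [0.62, 1, 1], "twist": [-0.5, 0, -0.31]}
    - {"translation": [0.62, 1, 1], "twist": [-0.5, 0, -0.31]}
    - {"translation": [0.62, 1, 1], "twist": [-0.5, 0, -0.31]}
    - {"translation": [0.62, 1, 1], "twist": [-0.5, 0, -0.31]}
    - {"translation": [0.62, 1, 1], "twist": [-0.5, 0, -0.31]}
    - {"translation": [0.62, 1, 1], "twist": [-0.5, 0, -0.31]}
    - {"translation": [0.62, 1, 1], "twist": [-0.5, 0, -0.31]}

```text
t: 85.5
ee_pos: [567.8, -82.8, 434.5]
orientation: [-2.198, -2.224, 0.02]
ft_force: [-0.2, -0.8, -1.2]
width: 88.1
```

```bash
cat > chk.py <<'E'
from h import *
import sys
n=sys.argv[1];shot('top',n);im,K,T=load(n);h=cv2.cvtColor(im,cv2.COLOR_RGB2HSV);m=cv2.inRange(h,(108,120,60),(130,255,255))
k,l,st,ce=cv2.connectedComponentsWithStats(m)
for i in range(1,k):
    if st[i,4]>20 and 360<ce[i][0]<480 and 180<ce[i][1]<260: print(st[i],onz(K,T,ce[i],89))
print(traypose(n,(365,190,475,255))[:3])
o=ctrl.get_obs();print(o['t'],o['ee_pos'],o['orientation'])
E
python3 chk.py t20
```

```text
[447 210  11  14 110] [ 540.93903156 -365.12730156   89.        ]
[435 213  11  13 104] [ 532.31391121 -321.95716683   89.        ]
[426 215   7  14  61] [ 522.5995532  -283.33207035   89.        ]
(array([ 609.42901611, -170.98999023]), np.float32(-2.7844903), (171.85791015625, 80.70487213134766))
85.55 [567.86188507 -82.68039238 434.64612538] [-2.19809773 -2.22395439  0.02010805]
```

Request:
send_rows:
  commands:
    - {"translation": [0, 0.3, 0.1], "twist": [0, 0, 0]}
    - {"translation": [0, 0.7, 0.2], "twist": [0, 0, 0]}
    - {"translation": [0.02, 1, 0.36], "twist": [0, 0, 0]}
    - {"translation": [0.02, 1, 0.36], "twist": [0, 0, 0]}
    - {"translation": [0.02, 1, 0.36], "twist": [0, 0, 0]}
    - {"translation": [0.02, 1, 0.36], "twist": [0, 0, 0]}
    - {"translation": [0.02, 1, 0.36], "twist": [0, 0, 0]}
    - {"translation": [0.02, 1, 0.36], "twist": [0, 0, 0]}
    - {"translation": [0.02, 1, 0.36], "twist": [0, 0, 0]}
    - {"translation": [0.02, 1, 0.36], "twist": [0, 0, 0]}

```text
t: 86.55
ee_pos: [570.0, 17.3, 470.7]
orientation: [-2.198, -2.224, 0.02]
ft_force: [0.1, 0.9, -0.5]
width: 87.8
```

Request:
send_rows:
  commands:
    - {"translation": [0, 0.3, 0], "twist": [0, 0, 0]}
    - {"translation": [0, 0.7, 0], "twist": [0, 0, 0]}
    - {"translation": [0, 1, 0], "twist": [0, 0, 0]}
    - {"translation": [0, 1, 0], "twist": [0, 0, 0]}
    - {"translation": [0, 1, 0], "twist": [0, 0, 0]}
    - {"translation": [0, 1, 0], "twist": [0, 0, 0]}
    - {"translation": [0, 1, 0], "twist": [0, 0, 0]}
    - {"translation": [0, 1, 0], "twist": [0, 0, 0]}
    - {"translation": [0, 1, 0], "twist": [0, 0, 0]}
    - {"translation": [0, 1, 0], "twist": [0, 0, 0]}

```text
t: 87.55
ee_pos: [570.0, 117.4, 470.9]
orientation: [-2.198, -2.224, 0.02]
ft_force: [-0.0, -0.7, -0.2]
width: 87.5
```

Request:
send_rows:
  commands:
    - {"translation": [0, 0.3, 0], "twist": [0, 0, 0]}
    - {"translation": [0, 0.6, 0], "twist": [0, 0, 0]}
    - {"translation": [0, 0.6, 0], "twist": [0, 0, 0]}
    - {"translation": [0, 0.6, 0], "twist": [0, 0, 0]}
    - {"translation": [0, 0.6, 0], "twist": [0, 0, 0]}
    - {"translation": [0, 0.6, 0], "twist": [0, 0, 0]}
    - {"translation": [0, 0.6, 0], "twist": [0, 0, 0]}
    - {"translation": [0, 0.6, 0], "twist": [0, 0, 0]}
    - {"translation": [0, 0.6, 0], "twist": [0, 0, 0]}
    - {"translation": [0, 0.6, 0], "twist": [0, 0, 0]}

```text
t: 88.55
ee_pos: [570.0, 177.6, 470.9]
orientation: [-2.198, -2.225, 0.02]
ft_force: [0.0, 0.6, 0.2]
width: 87.7
```

```bash
python3 chk.py t21
python3 - <<'E'
from h import *
from scipy.spatial.transform import Rotation as Rn
shot('wrist','w21');print(grip_y('w21'));shot('side','s21')
o=ctrl.get_obs();print(Rn.from_rotvec(o['orientation']).as_matrix().round(3))
a=cv2.resize(load('t21')[0][190:260,365:475],None,fx=4,fy=4,interpolation=cv2.INTER_CUBIC);b=cv2.resize(load('s21')[0][150:250,310:400],None,fx=2.8,fy=2.8,interpolation=cv2.INTER_CUBIC)
cv2.imwrite('pics/c21.png',np.hstack([a,b])[:,:,::-1])
E
```

```text
[447 210  11  14 109] [ 540.41866013 -365.32387923   89.        ]
[435 213  11  13 105] [ 532.31395342 -322.09048847   89.        ]
[422 215  11  14 108] [ 524.31881182 -277.24694207   89.        ]
[409 217  11  14 110] [ 516.66192157 -233.52792833   89.        ]
[396 220  11  13 109] [ 509.0918971 -188.8987528   89.       ]
[383 222  10  14 108] [ 501.49049839 -143.46598921   89.        ]
(array([ 518.65698242, -254.12275696]), np.float32(9.783752), (69.647216796875, 308.7071228027344))
88.6 [570.01782852 177.664524   470.88566389] [-2.19782338 -2.224711    0.01979329]
(2388.0, array([569.94460769, 276.58163469, 257.        ]))
[[-0.012  1.    -0.019]
 [ 1.     0.012  0.001]
 [ 0.001 -0.019 -1.   ]]
```

View pics/c21.png

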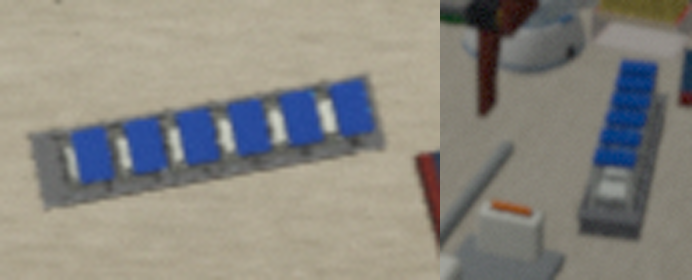

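Request:
send_rows:
  commands:
    - {"translation": [0, 0.3, 0], "twist": [0, -0.038, 0]}
    - {"translation": [0, 0.7, 0], "twist": [0, -0.038, 0]}
    - {"translation": [0, 0.998, 0], "twist": [0, -0.038, 0]}
    - {"translation": [0, 0.998, 0], "twist": [0, -0.038, 0]}
    - {"translation": [0, 0.998, 0], "twist": [0, -0.038, 0]}
    - {"translation": [0, 0.998, -0.2], "twist": [0, -0.038, 0]}
    - {"translation": [0, 0.998, -0.4], "twist": [0, -0.038, 0]}
    - {"translation": [0, 0.998, -0.51], "twist": [0, -0.038, 0]}
    - {"translation": [0, 0.998, -0.51], "twist": [0, -0.038, 0]}
    - {"translation": [0, 0.998, -0.51], "twist": [0, -0.038, 0]}

```text
t: 89.7
ee_pos: [570.3, 277.1, 420.4]
orientation: [-2.208, -2.234, -0.001]
ft_force: [0.4, -0.1, -0.1]
width: 87.9
```

Request:
send_rows:
  commands:
    - {"translation": [0, 0, 0], "twist": [0, 0, 0]}
    - {"translation": [0, 0, 0], "twist": [0, 0, 0]}
    - {"translation": [0, 0, 0], "twist": [0, 0, 0]}
    - {"translation": [0, 0, 0], "twist": [0, 0, 0]}
    - {"translation": [0, 0, 0], "twist": [0, 0, 0]}
    - {"translation": [0, 0, 0], "twist": [0, 0, 0]}
    - {"translation": [0, 0, 0], "twist": [0, 0, 0]}
    - {"translation": [0, 0, 0], "twist": [0, 0, 0]}
    - {"translation": [0, 0, 0], "twist": [0, 0, 0]}
    - {"translation": [0, 0, 0], "twist": [0, 0, 0]}
  grip: 1

```text
t: 90.7
ee_pos: [569.7, 277.6, 419.8]
orientation: [-2.207, -2.234, 0.0]
ft_force: [-3.9, 0.3, 3.0]
width: 31.9
```

Request:
send_rows:
  commands:
    - {"translation": [0, 0.061, -0.003], "twist": [0, 0, 0]}
    - {"translation": [0, 0.122, -0.011], "twist": [0, 0, 0]}
    - {"translation": [0, 0.181, -0.024], "twist": [0, 0, 0]}
    - {"translation": [0, 0.239, -0.042], "twist": [0, 0, 0]}
    - {"translation": [0, 0.296, -0.066], "twist": [0, 0, 0]}
    - {"translation": [0, 0.35, -0.094], "twist": [0, 0, 0]}
    - {"translation": [-0.005, 0.402, -0.127], "twist": [0, 0, 0]}
    - {"translation": [-0.005, 0.45, -0.164], "twist": [0, 0, 0]}
    - {"translation": [-0.005, 0.48, -0.175], "twist": [0, 0, 0]}
    - {"translation": [-0.005, 0.48, -0.175], "twist": [0, 0, 0]}

```text
t: 91.7
ee_pos: [568.9, 325.8, 402.1]
orientation: [-2.206, -2.234, 0.002]
ft_force: [-6.4, 0.0, 2.9]
width: 31.7
```

Request:
send_rows:
  commands:
    - {"translation": [0, 0.02, 0], "twist": [0, 0, 0]}
    - {"translation": [0, 0.02, 0], "twist": [0, 0, 0]}
    - {"translation": [0, 0.02, 0], "twist": [0, 0, 0]}
    - {"translation": [0, 0.02, 0], "twist": [0, 0, 0]}
    - {"translation": [0, 0.02, 0], "twist": [0, 0, 0]}
    - {"translation": [0, 0.02, 0.2], "twist": [0, 0, 0]}
    - {"translation": [0, 0.02, 0.4], "twist": [0, 0, 0]}
    - {"translation": [0, 0.02, 0.7], "twist": [0, 0, 0]}
    - {"translation": [0, 0.02, 0.7], "twist": [0, 0, 0]}
    - {"translation": [0, 0.02, 0.7], "twist": [0, 0, 0]}
  grip: -1

```text
t: 92.7
ee_pos: [569.5, 327.5, 472.8]
orientation: [-2.208, -2.235, -0.003]
ft_force: [-0.9, 0.2, -0.1]
width: 87.9
```

Request:
send_rows:
  commands:
    - {"translation": [0, -0.3, 0], "twist": [0, 0, 0]}
    - {"translation": [0, -0.7, 0], "twist": [0, 0, 0]}
    - {"translation": [0, -1, 0], "twist": [0, 0, 0]}
    - {"translation": [0, -1, 0], "twist": [0, 0, 0]}
    - {"translation": [0, -1, 0], "twist": [0, 0, 0]}
    - {"translation": [0, -1, 0], "twist": [0, 0, 0]}
    - {"translation": [0, -1, 0], "twist": [0, 0, 0]}
    - {"translation": [0, -1, 0], "twist": [0, 0, 0]}
    - {"translation": [0, -1, 0], "twist": [0, 0, 0]}
    - {"translation": [0, -1, 0], "twist": [0, 0, 0]}

```text
t: 93.7
ee_pos: [569.4, 228.0, 472.3]
orientation: [-2.207, -2.235, -0.001]
ft_force: [-1.4, 0.3, 0.2]
width: 88.0
```

Run:
```python
from h import *
shot('wrist','w22');shot('side','s22');print('w1 rest',grip_y('w1',241),'now',grip_y('w22',241),ctrl.get_obs()['ee_pos'],ctrl.get_obs()['t'])
def orange(n):
    im=load(n)[0];h=cv2.cvtColor(im,cv2.COLOR_RGB2HSV);m=cv2.inRange(h,(8,130,90),(20,255,255));ys,xs=np.where(m[190:260,310:370]>0);print(n,len(xs),ys.min()+190 if len(ys) else 0)
for n in('side0','s21','s22'):orange(n)
```

```text
w1 rest (2601.0, array([568.95459805, 319.94624518, 241.        ])) now (1938.0, array([568.96748299, 316.52032872, 241.        ])) [569.45579242 227.73155985 472.37559568] 93.8
side0 32 213
s21 28 222
s22 168 212
```

Run:
```python
from h import *
for n in('w1','w22'):
    im,K,T=load(n);h=cv2.cvtColor(im,cv2.COLOR_RGB2HSV);m=(cv2.inRange(h,(0,130,70),(7,255,255))|cv2.inRange(h,(172,130,70),(179,255,255)))
    ys,xs=np.where(m[:200,250:380]>0);print(n,ys.min(),ys.max(),xs.min()+250,xs.max()+250,[onz(K,T,(315,r),241)[1].round(1) for r in (ys.min(),ys.max())],T[:3,3])
for n in('side0','s22'):
    im,K,T=load(n);h=cv2.cvtColor(im,cv2.COLOR_RGB2HSV);m=(cv2.inRange(h,(0,130,70),(7,255,255))|cv2.inRange(h,(172,130,70),(179,255,255)))
    ys,xs=np.where(m[205:250,255:305]>0);print(n,len(xs),xs.mean()+255,ys.mean()+205)
```

```text
w1 28 69 282 347 [np.float64(328.7), np.float64(310.2)] [569.48275054 299.24350135 428.80186527]
w22 61 96 287 344 [np.float64(325.7), np.float64(307.2)] [568.63953723 309.08058274 451.47472767]
side0 128 277.7109375 234.5625
s22 125 278.368 232.648
```

Request:
send_rows:
  commands:
    - {"translation": [0, 0.3, 0], "twist": [0, 0, 0]}
    - {"translation": [0, 0.7, 0], "twist": [0, 0, 0]}
    - {"translation": [0, 0.88, 0], "twist": [0, 0, 0]}
    - {"translation": [0, 0.88, 0], "twist": [0, 0, 0]}
    - {"translation": [0, 0.88, -0.2], "twist": [0, 0, 0]}
    - {"translation": [0, 0.88, -0.4], "twist": [0, 0, 0]}
    - {"translation": [0, 0.88, -0.6], "twist": [0, 0, 0]}
    - {"translation": [0, 0.88, -0.67], "twist": [0, 0, 0]}
    - {"translation": [0, 0.88, -0.67], "twist": [0, 0, 0]}
    - {"translation": [0, 0.88, -0.67], "twist": [0, 0, 0]}

```text
t: 94.8
ee_pos: [569.9, 315.2, 406.2]
orientation: [-2.208, -2.234, -0.002]
ft_force: [-0.2, -0.5, -0.5]
width: 87.5
```

Request:
send_rows:
  commands:
    - {"translation": [0, 0, 0], "twist": [0, 0, 0]}
    - {"translation": [0, 0, 0], "twist": [0, 0, 0]}
    - {"translation": [0, 0, 0], "twist": [0, 0, 0]}
    - {"translation": [0, 0, 0], "twist": [0, 0, 0]}
    - {"translation": [0, 0, 0], "twist": [0, 0, 0]}
    - {"translation": [0, 0.03, -0.02], "twist": [0, 0, 0]}
    - {"translation": [0, 0.06, -0.04], "twist": [0, 0, 0]}
    - {"translation": [0, 0.09, -0.06], "twist": [0, 0, 0]}
    - {"translation": [0, 0.12, -0.08], "twist": [0, 0, 0]}
    - {"translation": [0, 0.13, -0.08], "twist": [0, 0, 0]}
  grip: 1

```text
t: 95.8
ee_pos: [568.9, 328.3, 396.6]
orientation: [-2.207, -2.236, 0.005]
ft_force: [-3.0, -5.8, 1.0]
width: 31.7
```

Request:
send_rows:
  commands:
    - {"translation": [0, 0, 0], "twist": [0, 0, 0]}
    - {"translation": [0, 0, 0], "twist": [0, 0, 0]}
    - {"translation": [0, 0, 0], "twist": [0, 0, 0]}
    - {"translation": [0, 0, 0], "twist": [0, 0, 0]}
    - {"translation": [0, 0, 0], "twist": [0, 0, 0]}
    - {"translation": [0, 0, 0.2], "twist": [0, 0, 0]}
    - {"translation": [0, 0, 0.4], "twist": [0, 0, 0]}
    - {"translation": [0, 0, 0.75], "twist": [0, 0, 0]}
    - {"translation": [0, 0, 0.75], "twist": [0, 0, 0]}
    - {"translation": [0, 0, 0.75], "twist": [0, 0, 0]}
  grip: -1

```text
t: 96.8
ee_pos: [569.5, 328.6, 473.1]
orientation: [-2.208, -2.235, -0.004]
ft_force: [-0.8, 0.7, 0.2]
width: 87.8
```

Request:
send_rows:
  commands:
    - {"translation": [0, -0.3, 0], "twist": [0, 0, 0]}
    - {"translation": [0, -0.7, 0], "twist": [0, 0, 0]}
    - {"translation": [0, -1, 0], "twist": [0, 0, 0]}
    - {"translation": [0, -1, 0], "twist": [0, 0, 0]}
    - {"translation": [0, -1, 0], "twist": [0, 0, 0]}
    - {"translation": [0, -1, 0], "twist": [0, 0, 0]}
    - {"translation": [0, -1, 0], "twist": [0, 0, 0]}
    - {"translation": [0, -1, 0], "twist": [0, 0, 0]}
    - {"translation": [0, -1, 0], "twist": [0, 0, 0]}
    - {"translation": [0, -1, 0], "twist": [0, 0, 0]}

```text
t: 97.8
ee_pos: [569.4, 228.9, 472.3]
orientation: [-2.207, -2.235, -0.001]
ft_force: [-0.4, 0.4, 0.3]
width: 87.5
```

```bash
python3 - <<'E'
from h import *
shot('wrist','w23');shot('side','s23');print('now',grip_y('w23',241),ctrl.get_obs()['ee_pos'],ctrl.get_obs()['t'])
for n in('side0','s22','s23'):
    im,K,T=load(n);h=cv2.cvtColor(im,cv2.COLOR_RGB2HSV);m=(cv2.inRange(h,(0,130,70),(7,255,255))|cv2.inRange(h,(172,130,70),(179,255,255)))
    ys,xs=np.where(m[205:250,255:305]>0);print(n,len(xs),xs.mean()+255,ys.mean()+205)
E
python3 chk.py t23
```

```text
now (1927.0, array([568.89814114, 321.10673499, 241.        ])) [569.46115205 228.73258466 472.37145358] 97.9
side0 128 277.7109375 234.5625
s22 125 278.368 232.648
s23 131 277.3206106870229 235.29770992366412
[447 210  11  14 110] [ 540.53217018 -365.16197721   89.        ]
[435 213  11  13 105] [ 532.51124451 -321.84328205   89.        ]
[422 215  11  14 108] [ 524.31881182 -277.24694207   89.        ]
[409 217  11  14 109] [ 516.45180269 -233.52158986   89.        ]
[396 220  11  13 109] [ 509.0918971 -188.8987528   89.       ]
[383 222  11  14 108] [ 501.36255543 -143.90127451   89.        ]
(array([ 518.68981934, -254.11712646]), np.float32(9.783752), (69.58056640625, 308.7071228027344))
97.95 [569.45947021 228.67882017 472.38019087] [-2.20701277e+00 -2.23468590e+00 -1.14950451e-03]
```

```bash
python3 -c "
from workcell import ctrl
print(ctrl.close_job())"
```

```text
the job is handed in; nothing more can be done
None
```

All six cassettes are off the rail and standing in their own tray pockets, the lever is back at rest, and I handed the job in at about 98 s; no verdict was reported.

- **Lever to the mark:** the grip slipped in the fingers, so it took three pinches. The last measurement put the red grip within about 1 mm of the green marks.
- **Tray knock:** the tray was pushed about 26 mm aside and turned about 1° while I carried the third cassette. I measured its new position from the wrist camera and placed the last four cassettes to that.
- **Last cassette:** I took it with a tilted tool to keep the wrist camera clear of the upright lever.
- **Lever back:** the first return stopped about 3.5° short of the lever's starting position. A second push brought it slightly past that position, to y = 321.1 mm against 319.9 mm at the start.

The last top view showed six blue tops at the pocket spacing, in a tray that had not moved since. No check failed or disagreed at the end. I did not measure the bystanders again; no move went near them, and the wrist force stayed low, with nothing over about 7 N on any axis at the end of a move.

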